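Seal a pill case with a struck punch

TASK

Seat the blue pill case flat and square in the pocket of the sealing press, its yellow tongue in the slot towards the punch, and let go of it. Then take the mallet by its handle and knock the leaning, sprung, red-capped punch fully home with a brisk blow of the mallet's face, square to the punch, while the case stays seated. Put the mallet back on its rest as it was, head standing on the pad and handle in the fork, and leave the bottles, the carton and the stamp standing where they are.

Things in the scene. Friction and masses are not known exactly. Their poses are not given: they have to be found in the camera images.
- case: pill case to be sealed: blue box with white lid, 130 (x) by 58 (y) by 32 high, about 160 g, with a yellow tongue 24 wide and 14 high at its -x end, reaching x = -85 (bottom flush with the case). Origin: centre of the box's underside, z up. It starts flat on the table, turned by varying amounts
- case_tongue (a point): outer end of the case's yellow tongue, 7 above the case's underside; case axes
- pocket (a point): centre of the pocket floor on the press, 12 above the table; axes as press. Floor 134 (x) by 62 (y), 2 clear all round the case, walled by aluminium blocks 14 high, 12 thick: end stop at x = 67; two blocks at x = -67 with a 28 wide slot for the tongue; side blocks from |y| = 31, only at |x| = 35 to 65 (open for fingers between)
- press: grey sealing press, fixed; origin under the pocket centre at table height, x along the pocket, punch at the -x end, z up. Base plate 12 thick: x -95 to 90, |y| < 55, then a narrower foot, |y| < 30, to x = -185. The green punch guide (46 wide) stands on the foot at x = -112 to -165, up to 107 high
- punch_cap (a point): centre of the top face of the punch's red round cap (diameter 40, 12 thick), the face to strike; moves with the punch. z points out of the cap along the punch axis, which leans 35 degrees from vertical, away from the pocket (to the press's -x). At rest it is at x = -154, z = 129 in the press frame
- punch (a joint): travel of the punch along its axis in m: 0 sprung up at rest, 0.024 fully home against its stop. The spring needs about 3 N to start and 5 N at the bottom, plus damping (6 N per m/s), and brings the punch back up
- mallet: mallet, about 0.3 kg: black round head 70 long, with orange faces of diameter 48 at both ends; head axis is z, origin at the centre of the lower face. Light wooden handle along -x from x = -22 to -147, rectangular, 22 wide (y), 30 high (z 20 to 50). It starts standing on its lower face on the rest, handle level
- mallet_head (a point): middle of the mallet's head (x 0, y 0, z 35 of the mallet); mallet axes
- mallet_grip (a point): a good place to grip the handle, near the head (x -42, y 0, z 35 of the mallet); mallet axes
- mallet_end (a point): butt end of the handle (x -147, y 0, z 35 of the mallet); mallet axes
- rest_seat (a point): centre of the round black pad, 10 above the table, on the grey mallet rest (fixed) where the head's lower face stands. Rest axes: x from fork to pad, z up. Rest plate 220 (x -180 to 40) by 70, 10 thick; the fork is at x = -115 to -135, its saddle 19 above this point and prongs to 45, with a gap of 32 in y for the handle
- amber1: one of three amber medicine bottles with white cap, diameter 56, 115 high; origin at the centre of its underside; bystander
- amber2: one of three amber medicine bottles with white cap, diameter 56, 115 high; origin at the centre of its underside; bystander
- amber3: one of three amber medicine bottles with white cap, diameter 56, 115 high; origin at the centre of its underside; bystander
- tall: tall clear bottle with blue cap, diameter 64, 190 high; origin at the centre of its underside; bystander
- drops: white dropper bottle, diameter 48, 85 high; origin at the centre of its underside; bystander
- carton: red and white medicine carton, 50 (x) by 90 (y) by 70 high; origin at the centre of its underside; bystander
- stamp: blue self-inking stamp with black grip, 70 (x) by 45 (y) by 80 high; origin at the centre of its underside; bystander

How it is judged (in metres and radians):
On the way, in this order (a step that is already met when the one before it is completed fails the run):
1. the case lies seated flat and square in the pocket, tongue towards the punch, and released (x of case in the frame of pocket between -0.004 and 0.004 m and y of case in the frame of pocket between -0.004 and 0.004 m and z of case in the frame of pocket below 0.003 m and angle between the x axis of case and the x axis of pocket, either way round below 0.07 rad and angle between case's own z axis and vertical below 0.05 rad and x of case_tongue in the frame of pocket below -0.05 m and contact force between the fingers and case below 0.1 N), for 0.2 s.
2. the mallet's face, square on the cap (within 12 degrees), drives the punch down briskly (over 0.05 m/s), the case being seated (x of case in the frame of pocket between -0.004 and 0.004 m and y of case in the frame of pocket between -0.004 and 0.004 m and z of case in the frame of pocket below 0.003 m and angle between the x axis of case and the x axis of pocket, either way round below 0.07 rad and angle between case's own z axis and vertical below 0.05 rad and x of case_tongue in the frame of pocket below -0.05 m and angle between the z axis of mallet and the z axis of punch_cap, either way round below 0.21 rad and distance between mallet_head and punch_cap below 0.042 m and contact force between mallet and punch above 1 N and value of joint punch between 0.002 and 0.0195 m and velocity of joint punch above 0.05 m/s).
3. the mallet's face has driven the punch home (20 of its 24 mm or more), the case being seated (x of case in the frame of pocket between -0.004 and 0.004 m and y of case in the frame of pocket between -0.004 and 0.004 m and z of case in the frame of pocket below 0.003 m and angle between the x axis of case and the x axis of pocket, either way round below 0.07 rad and angle between case's own z axis and vertical below 0.05 rad and x of case_tongue in the frame of pocket below -0.05 m and angle between the z axis of mallet and the z axis of punch_cap, either way round below 0.21 rad and distance between mallet_head and punch_cap below 0.042 m and contact force between mallet and punch above 1 N and value of joint punch above 0.02 m).
At the end, for the whole second after the job is handed in: Case released in the pocket, tongue to punch: 4 mm of centre, 3 mm of floor, 4 deg square, 3 deg level. Punch up again (3 mm). Mallet at rest upright (5 deg) on its rest: head 18 mm of pad centre, under 6 mm above it, handle end within 22 mm sideways of the fork line (x of case in the frame of pocket between -0.004 and 0.004 m and y of case in the frame of pocket between -0.004 and 0.004 m and z of case in the frame of pocket below 0.003 m and angle between the x axis of case and the x axis of pocket, either way round below 0.07 rad and angle between case's own z axis and vertical below 0.05 rad and x of case_tongue in the frame of pocket below -0.05 m and value of joint punch below 0.003 m and horizontal distance between mallet and rest_seat below 0.018 m and z of mallet in the frame of rest_seat below 0.006 m and angle between mallet's own z axis and vertical below 0.1 rad and y of mallet_end in the frame of rest_seat between -0.022 and 0.022 m and x of mallet_end in the frame of rest_seat below -0.1 m and linear speed of each of mallet, case below 0.02 m/s); the robot touches nothing.
It fails at once if a bottle, the carton or the stamp is moved by more than 25 mm (distance of any of amber1, amber2, amber3, tall, drops, carton, stamp from where it was at the start of the episode above 0.025 m).
It fails at once if a bottle, the carton or the stamp is tipped over (angle between any of amber1, amber2, amber3, tall, drops, carton, stamp's own z axis and vertical above 0.5 rad).
It also fails if it takes over 72 s, if anything falls off the work surface, if the arm or the gripper's body presses on something with over 40 N, if the wrist force passes 120 N, or if a joint passes its speed limit or range.

ROBOT

A 6-joint arm with a two-finger parallel gripper is mounted at the origin on the work surface. World frame = base frame: x ahead of the robot, y to its left, z up, the work surface at z = 0. Lengths are in mm, angles in degrees, forces in N, time in s.
With the tool pointing down it reaches from about 375 to 975 mm from the base axis. Payload 3.8 kg.
Tool frame: the origin (TCP) lies midway between the tips of the shut fingers; the grasp point (between the pads) lies 19 mm behind it; z points along the fingers, y is the line along which they close (so a half turn about z gives the same grasp; the last joint's range is limited). The gripper opens to 88 mm and grips with 3 to 60 N. Pads are 18 mm wide; open, the fingers measure 123 mm over their backs; the gripper's body (75 mm by 187 mm) begins 45 mm behind the grasp point.
Start: joints at [65.724, 15.12, 91.902, -0, 72.978, -2.114], TCP at [254.625, 625.127, 238.706] pointing down, gripper open.
Joint ranges: [-150.88, 150.88], [-54.13, 125.18], [17.81, 147.31], [-75.09, 255.09], [0, 152.58], [-146.25, 146.25]. Speed limits (degrees/s): [147.25, 147.25, 180, 180, 180, 180].

INTERFACE

Orientations are given as a 3x3 rotation matrix whose columns are the frame's x, y, z axes.
In Python, from rig import * gives the robot as it stands.
- The arm moves only by the tool play_rows, never from a script. Its argument "series" is a list of rows, each an object of numbers: "tx", "ty", "tz": the shift along the tool's x, y, z scaled (see below); "ax", "ay", "az": the turn, a rotation vector about the tool's x, y, z scaled (see below); "gripper": the opening, from -1 (shut) to 1 (fully open). In form: [{"tx": .., "ty": .., "tz": .., "ax": .., "ay": .., "az": .., "gripper": ..}, ...]. A call has 1 to 8 rows; each row shifts and turns the commanded pose from where the row before left it, along the tool's axes as they then stand; what a row does not reach is not made up. The controller multiplies each number of a shift by 20 mm and each number of a turn by 0.1 rad. A row lasts 1/8 s, in which the tool goes at most 62.5 mm and 10.7 degrees, less where a joint would pass 70% of its speed; a pose out of reach is approached as far as the arm can. A call with a number of a shift or a turn outside -1 to 1 is refused whole. A call with a gripper value outside its range is refused whole. The fingers move at their own pace and stop on an object; "squeeze" is the grip in N (left out, the last holds). Time passes only in rows, so rows that do not move let the fingers close. It gives the time, the measured TCP pose, the force, the opening and the grip force at its end, in the units of the state.
- observe(): the state, without advancing time (a new reading comes with each control period).
- grab_frame(name): name is "scene" or "top" or "wrist"; returns the picture (400x640x3 uint8, blue, green, red); there is no depth.
- calibration(name): a dict with "fovy" (degrees; the focal length in pixels is half the picture's height over the tangent of half this angle, whatever the lens; pixels are square), "cx", "cy" (the principal point, pixels), "extrinsics" (4x4, takes a point from camera to world coordinates). Camera axes: x right, y down, z forward; pixel columns grow to the right and rows downward; lengths in mm; the calibration is good to about 2 mm. A picture is of the moment at which its call begins: read the wrist's pose just before it. calibration takes no time and is no camera call; for the wrist camera it gives the pose at the moment of the call.
- sign_off(): hands the job in; it is judged then, once.
The state is a dict: "clock": time; "qpos": joint angles; "dq": joint speeds; "joint_torque": joint torques, N m; "tcp_pos": TCP position; "orientation": TCP orientation; "contact_force": force on the tool from outside, world axes, zero at the start; "wrist_torque": the same for the moment, N m; "opening": opening from 0.0 (shut) to 1.0 (fully open); "finger_force": force on a finger pad.
Only numpy, scipy, OpenCV 4.12 (cv2) and the standard library are available. Lean on these libraries where they do the work, as an engineer would, in place of code of your own. Each camera call takes 0.05 s, during which the arm holds its last target. There are 200 camera calls.

## Working session

There is one attempt and no reset: what is moved stays moved. The work goes in short steps, Python scripts to look and compute and a tool call to move; the robot and the scene stay as the last step left them, time stands still between calls to the robot, and variables do not carry over. Pictures are saved under pics/ and viewed, at most 10 in all, crops included, and the job is handed in when it is done.

Besides the shell and the picture viewer there is one more tool, called after "Request:" as name(argument=value, ...) on one line, values as JSON. play_rows: Moves the arm, as the interface text tells. Its arguments: {"type":"object","properties":{"series":{"type":"array"},"squeeze":{"type":"number"}},"required":["series"]}

```bash
mkdir -p pics
python3 - <<'E'
from rig import *
import cv2,numpy as np
np.set_printoptions(precision=3,suppress=True)
s=observe();print(s)
for n in("scene","top","wrist"):
    c=calibration(n);print(n,c)
    cv2.imwrite(f"pics/{n}0.png",grab_frame(n))
E
```

```text
{'clock': 0.0, 'qpos': array([65.724, 15.168, 91.98 , -0.001, 72.976, -2.112]), 'dq': array([-0.021,  0.02 , -0.019,  0.117, -0.036,  0.042]), 'joint_torque': array([  0.002, -50.212, -35.688,   0.073,   0.029,  -0.   ]), 'tcp_pos': array([254.346, 624.5  , 237.412]), 'orientation': array([[-0.926,  0.377, -0.001],
       [ 0.377,  0.926, -0.002],
       [ 0.   , -0.002, -1.   ]]), 'contact_force': array([0.544, 0.133, 0.22 ]), 'wrist_torque': array([-0.012,  0.017,  0.023]), 'finger_force': 0.0, 'opening': 1.0018644163592938}
scene {'fovy': 57.417691213824554, 'cx': 316.25269634432817, 'cy': 196.06689734531125, 'extrinsics': array([[   0.88 ,    0.341,   -0.332,  882.929],
       [   0.476,   -0.632,    0.611, -538.444],
       [  -0.002,   -0.696,   -0.718,  760.927],
       [   0.   ,    0.   ,    0.   ,    1.   ]])}
top {'fovy': 45.67713818775815, 'cx': 314.5153751649617, 'cy': 206.1765318379964, 'extrinsics': array([[   0.022,   -0.994,    0.104,  439.093],
       [  -1.   ,   -0.024,   -0.014,   42.052],
       [   0.017,   -0.104,   -0.994, 1475.052],
       [   0.   ,    0.   ,    0.   ,    1.   ]])}
wrist {'fovy': 58.433878879258714, 'cx': 314.54766826235374, 'cy': 192.78583294193226, 'extrinsics': array([[  0.376,   0.884,   0.278, 182.356],
       [  0.926,  -0.358,  -0.115, 654.119],
       [ -0.002,   0.301,  -0.954, 382.403],
       [  0.   ,   0.   ,   0.   ,   1.   ]])}
```

View pics/top0.png

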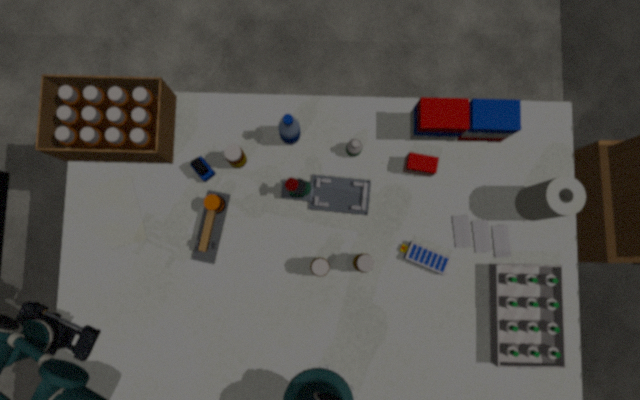

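View pics/scene0.png

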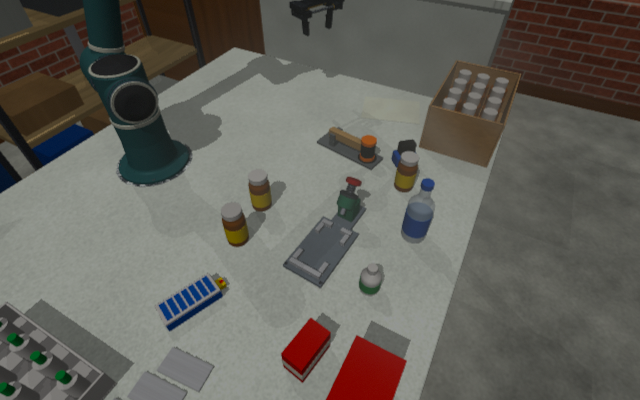

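The top view shows the case at (425,257) with its tongue at (404,248). The press pocket is at (340,194) with its red cap at (292,186). The mallet head is at (214,203) with its handle down to (205,247), and the stamp is at (203,168). The scene view agrees.

```bash
cat > h.py <<'E'
from rig import *
import cv2,numpy as np
from scipy.spatial.transform import Rotation as R
np.set_printoptions(precision=2,suppress=True)
def foc(c): return 200/np.tan(np.radians(c["fovy"]/2))
def ray(c,p):
    d=np.array([(p[0]-c["cx"])/foc(c),(p[1]-c["cy"])/foc(c),1]); E=c["extrinsics"]
    return E[:3,3],E[:3,:3]@d
def onz(c,p,z):
    o,d=ray(c,p); return o+d*(z-o[2])/d[2]
def meet(c1,p1,c2,p2):
    o1,d1=ray(c1,p1);o2,d2=ray(c2,p2)
    t=np.linalg.lstsq(np.c_[d1,-d2],o2-o1,rcond=None)[0]
    a,b=o1+t[0]*d1,o2+t[1]*d2; return (a+b)/2,np.linalg.norm(a-b)
def pix(c,P):
    E=c["extrinsics"];q=E[:3,:3].T@(np.array(P)-E[:3,3]); return q[:2]/q[2]*foc(c)+[c["cx"],c["cy"]]
def snap(n):
    c=calibration(n); return c,grab_frame(n)
def down(yaw_deg):  # tool pointing down, tool y at yaw
    a=np.radians(yaw_deg);y=np.array([np.cos(a),np.sin(a),0]);z=np.array([0,0,-1.]);return np.c_[np.cross(y,z),y,z]
def go(P,Rt,s=None):
    """shift and turn to target in units (tool axes as they stand)"""
    s=s or observe();Ro=s["orientation"]
    print("shift units",Ro.T@(np.array(P)-s["tcp_pos"])/20,"turn units",R.from_matrix(Ro.T@Rt).as_rotvec()/.1)
def hsv(im,lo,hi):
    return cv2.inRange(cv2.cvtColor(im,cv2.COLOR_BGR2HSV),np.array(lo),np.array(hi))
def big(m,n=3):
    cs=sorted(cv2.findContours(m,cv2.RETR_EXTERNAL,cv2.CHAIN_APPROX_NONE)[0],key=cv2.contourArea)[::-1][:n]
    return cs
E
python3 - <<'E'
from h import *
c=calibration("top")
for n,p,z in [("case",(426,257),32),("tongue",(404,248),10),("pocket",(340,194),12),("pocL",(312,192),12),("pocR",(369,196),12),("cap",(292,185),129),("head",(214,203),80),("hend",(205,247),60),
 ("stamp",(203,168),40),("amb1",(235,155),115),("tall",(288,120),190),("drops",(355,146),60),("carton",(422,163),70),("amb2",(320,267),115),("amb3",(363,262),115)]: print(n,onz(c,p,z))
s=observe();W=calibration("wrist")
E=W["extrinsics"];Rt=s["orientation"];print("cam in tool",Rt.T@(E[:3,3]-s["tcp_pos"]),"\n",Rt.T@E[:3,:3])
go([400,-280,250],down(-75))
E
```

```text
case [ 443.03 -320.3    32.  ]
tongue [ 469.18 -257.78   10.  ]
pocket [631.9  -57.32  12.  ]
pocL [636.03  29.86  12.  ]
pocR [ 627.85 -147.71   12.  ]
cap [639.06  88.5  129.  ]
head [587.09 318.26  80.  ]
hend [457.71 342.96  60.  ]
stamp [697.92 364.39  40.  ]
amb1 [725.   256.77 115.  ]
tall [811.57 102.44 190.  ]
drops [773.82 -97.23  60.  ]
carton [ 724.56 -299.22   70.  ]
amb2 [407.77   3.05 115.  ]
amb3 [ 424.61 -119.21  115.  ]
cam in tool [  77.84   -0.06 -144.86] 
 [[ 0.   -0.95 -0.3 ]
 [ 1.    0.    0.  ]
 [ 0.   -0.3   0.95]]
shift units [-23.8  -39.15  -0.55] turn units [-0.01  0.02 24.93]
```

```bash
cat >> h.py <<'E'
def plan(P,Rt,n=None,start=None):
    """equal rows (unit numbers) taking the tool from start (or now) to the target"""
    s=observe();p0,R0=start or (s["tcp_pos"],s["orientation"])
    w=R.from_matrix(R0.T@Rt).as_rotvec();d=R0.T@(np.array(P)-p0)
    n0=n or 1
    while True:
        A=sum(R.from_rotvec(w/n0*k).as_matrix() for k in range(n0));v=np.linalg.solve(A,d)/20
        if n or (abs(v).max()<=1 and abs(w).max()/n0<=.1): break
        n0+=1
    print(n0,"rows t",v.round(3),"a",(w/n0/.1).round(3)); return np.array(P),Rt
E
python3 - <<'E'
from h import *
a=plan([500,335,250],down(79))
b=plan([640,20,250],down(-2),start=a)
c=plan([400,-290,230],down(-23),start=b)
E
```

```text
16 rows t [-1.   -0.64 -0.04] a [-0.   -0.   -0.12]
18 rows t [-1.  -0.3  0. ] a [0.   0.   0.79]
18 rows t [-0.99 -0.48  0.06] a [0.  0.  0.2]
```

Request:
play_rows(series=[{"tx": -1, "ty": -0.64, "tz": -0.04, "az": -0.12, "gripper": 1}, {"tx": -1, "ty": -0.64, "tz": -0.04, "az": -0.12, "gripper": 1}, {"tx": -1, "ty": -0.64, "tz": -0.04, "az": -0.12, "gripper": 1}, {"tx": -1, "ty": -0.64, "tz": -0.04, "az": -0.12, "gripper": 1}, {"tx": -1, "ty": -0.64, "tz": -0.04, "az": -0.12, "gripper": 1}, {"tx": -1, "ty": -0.64, "tz": -0.04, "az": -0.12, "gripper": 1}, {"tx": -1, "ty": -0.64, "tz": -0.04, "az": -0.12, "gripper": 1}, {"tx": -1, "ty": -0.64, "tz": -0.04, "az": -0.12, "gripper": 1}])

```text
validation failed for argument at $.se...
```

Request:
play_rows(series=[{"tx": -1, "ty": -0.64, "tz": -0.04, "az": -0.12, "gripper": 1}, {"tx": -1, "ty": -0.64, "tz": -0.04, "az": -0.12, "gripper": 1}, {"tx": -1, "ty": -0.64, "tz": -0.04, "az": -0.12, "gripper": 1}, {"tx": -1, "ty": -0.64, "tz": -0.04, "az": -0.12, "gripper": 1}, {"tx": -1, "ty": -0.64, "tz": -0.04, "az": -0.12, "gripper": 1}, {"tx": -1, "ty": -0.64, "tz": -0.04, "az": -0.12, "gripper": 1}, {"tx": -1, "ty": -0.64, "tz": -0.04, "az": -0.12, "gripper": 1}, {"tx": -1, "ty": -0.64, "tz": -0.04, "az": -0.12, "gripper": 1}, {"gripper": 1}])

```text
validation failed for argument at $.se...
```

Request:
play_rows(series=[{"tx": -1, "ty": -0.64, "tz": -0.04, "ax": 0, "ay": 0, "az": -0.12, "gripper": 1}, {"tx": -1, "ty": -0.64, "tz": -0.04, "ax": 0, "ay": 0, "az": -0.12, "gripper": 1}, {"tx": -1, "ty": -0.64, "tz": -0.04, "ax": 0, "ay": 0, "az": -0.12, "gripper": 1}, {"tx": -1, "ty": -0.64, "tz": -0.04, "ax": 0, "ay": 0, "az": -0.12, "gripper": 1}, {"tx": -1, "ty": -0.64, "tz": -0.04, "ax": 0, "ay": 0, "az": -0.12, "gripper": 1}, {"tx": -1, "ty": -0.64, "tz": -0.04, "ax": 0, "ay": 0, "az": -0.12, "gripper": 1}, {"tx": -1, "ty": -0.64, "tz": -0.04, "ax": 0, "ay": 0, "az": -0.12, "gripper": 1}, {"tx": -1, "ty": -0.64, "tz": -0.04, "ax": 0, "ay": 0, "az": -0.12, "gripper": 1}])

```text
clock: 1.15
tcp_pos: [370.8, 473.9, 244.7]
orientation: [[-0.958, 0.286, -0.0], [0.286, 0.958, -0.001], [0.0, -0.001, -1.0]]
contact_force: [-0.4, 0.1, 0.0]
opening: 1.002
finger_force: 0.0
```

Request:
play_rows(series=[{"tx": -1, "ty": -0.64, "tz": -0.04, "ax": 0, "ay": 0, "az": -0.12, "gripper": 1}, {"tx": -1, "ty": -0.64, "tz": -0.04, "ax": 0, "ay": 0, "az": -0.12, "gripper": 1}, {"tx": -1, "ty": -0.64, "tz": -0.04, "ax": 0, "ay": 0, "az": -0.12, "gripper": 1}, {"tx": -1, "ty": -0.64, "tz": -0.04, "ax": 0, "ay": 0, "az": -0.12, "gripper": 1}, {"tx": -1, "ty": -0.64, "tz": -0.04, "ax": 0, "ay": 0, "az": -0.12, "gripper": 1}, {"tx": -1, "ty": -0.64, "tz": -0.04, "ax": 0, "ay": 0, "az": -0.12, "gripper": 1}, {"tx": -1, "ty": -0.64, "tz": -0.04, "ax": 0, "ay": 0, "az": -0.12, "gripper": 1}, {"tx": 0, "ty": 0, "tz": 0, "ax": 0, "ay": 0, "az": 0, "gripper": 1}])

```text
clock: 2.15
tcp_pos: [484.1, 351.7, 250.4]
orientation: [[-0.978, 0.208, -0.0], [0.208, 0.978, -0.0], [0.0, -0.0, -1.0]]
contact_force: [-0.8, 0.4, -0.1]
opening: 1.003
finger_force: 0.0
```

Run:
```python
from h import *
import pickle
s=observe();c,im=snap("wrist");print(s["tcp_pos"],s["dq"])
cv2.imwrite("pics/m1.png",im);pickle.dump((c,s),open("m1.pkl","wb"))
plan([640,20,250],down(-2))
```

```text
[484.08 351.75 250.36] [ 1.57 -0.16  0.33  1.15  0.11  1.04]
20 rows t [-0.96 -0.26  0.  ] a [-0.  -0.   0.7]
```

View pics/m1.png

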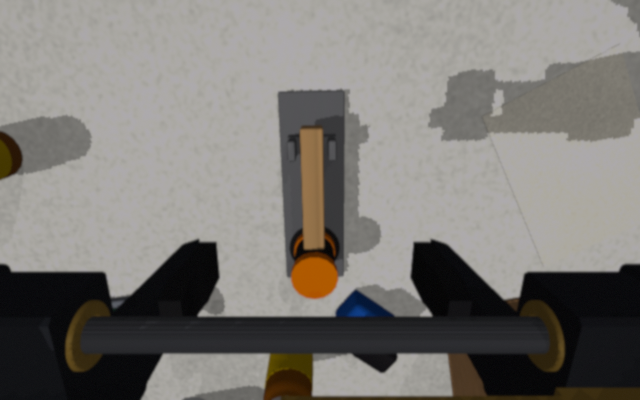

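The wrist view shows the mallet's orange top face centred at about (315,275). Its handle runs up to (312,127) between the prongs, and the stamp is at (365,325). Next, the press.

Request:
play_rows(series=[{"tx": -0.96, "ty": -0.26, "tz": 0, "ax": 0, "ay": 0, "az": 0.7, "gripper": 1}, {"tx": -0.96, "ty": -0.26, "tz": 0, "ax": 0, "ay": 0, "az": 0.7, "gripper": 1}, {"tx": -0.96, "ty": -0.26, "tz": 0, "ax": 0, "ay": 0, "az": 0.7, "gripper": 1}, {"tx": -0.96, "ty": -0.26, "tz": 0, "ax": 0, "ay": 0, "az": 0.7, "gripper": 1}, {"tx": -0.96, "ty": -0.26, "tz": 0, "ax": 0, "ay": 0, "az": 0.7, "gripper": 1}, {"tx": -0.96, "ty": -0.26, "tz": 0, "ax": 0, "ay": 0, "az": 0.7, "gripper": 1}, {"tx": -0.96, "ty": -0.26, "tz": 0, "ax": 0, "ay": 0, "az": 0.7, "gripper": 1}])

```text
clock: 3.08
tcp_pos: [590.1, 266.7, 250.4]
orientation: [[-0.766, 0.643, -0.001], [0.643, 0.766, 0.0], [0.001, -0.0, -1.0]]
contact_force: [0.1, 1.1, -0.4]
opening: 0.999
finger_force: 0.0
```

Request:
play_rows(series=[{"tx": -0.96, "ty": -0.26, "tz": 0, "ax": 0, "ay": 0, "az": 0.7, "gripper": 1}, {"tx": -0.96, "ty": -0.26, "tz": 0, "ax": 0, "ay": 0, "az": 0.7, "gripper": 1}, {"tx": -0.96, "ty": -0.26, "tz": 0, "ax": 0, "ay": 0, "az": 0.7, "gripper": 1}, {"tx": -0.96, "ty": -0.26, "tz": 0, "ax": 0, "ay": 0, "az": 0.7, "gripper": 1}, {"tx": -0.96, "ty": -0.26, "tz": 0, "ax": 0, "ay": 0, "az": 0.7, "gripper": 1}, {"tx": -0.96, "ty": -0.26, "tz": 0, "ax": 0, "ay": 0, "az": 0.7, "gripper": 1}, {"tx": 0, "ty": 0, "tz": 0, "ax": 0, "ay": 0, "az": 0, "gripper": 1}])

```text
clock: 3.95
tcp_pos: [640.2, 158.5, 250.4]
orientation: [[-0.438, 0.899, -0.001], [0.899, 0.438, 0.0], [0.0, -0.0, -1.0]]
contact_force: [0.2, 1.5, 0.1]
opening: 0.996
finger_force: 0.0
```

Run:
```python
from h import *
import pickle
s=observe();c,im=snap("wrist");print(s["tcp_pos"],s["orientation"])
cv2.imwrite("pics/p1.png",im);pickle.dump((c,s),open("p1.pkl","wb"))
a=plan([600,-30,260],down(-2))
```

```text
[640.16 158.5  250.44] [[-0.44  0.9  -0.  ]
 [ 0.9   0.44  0.  ]
 [ 0.   -0.   -1.  ]]
9 rows t [-0.98 -0.47 -0.05] a [-0.   -0.    0.54]
```

View pics/p1.png

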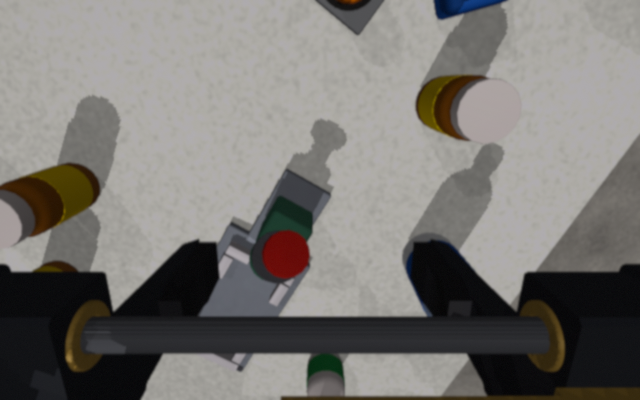

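The wrist view shows the red cap at (286,254), with the pocket partly behind the gripper bar. I'll move over the pocket for a clear look.

Run:
```python
from h import *
a=plan([632,-5,270],down(-2),9)
```

```text
9 rows t [-0.89 -0.26 -0.11] a [-0.   -0.    0.54]
```

Request:
play_rows(series=[{"tx": -0.89, "ty": -0.26, "tz": -0.11, "ax": 0, "ay": 0, "az": 0.54, "gripper": 1}, {"tx": -0.89, "ty": -0.26, "tz": -0.11, "ax": 0, "ay": 0, "az": 0.54, "gripper": 1}, {"tx": -0.89, "ty": -0.26, "tz": -0.11, "ax": 0, "ay": 0, "az": 0.54, "gripper": 1}, {"tx": -0.89, "ty": -0.26, "tz": -0.11, "ax": 0, "ay": 0, "az": 0.54, "gripper": 1}, {"tx": -0.89, "ty": -0.26, "tz": -0.11, "ax": 0, "ay": 0, "az": 0.54, "gripper": 1}])

```text
clock: 4.62
tcp_pos: [646.1, 64.6, 261.9]
orientation: [[-0.179, 0.984, 0.0], [0.984, 0.179, -0.0], [-0.0, 0.0, -1.0]]
contact_force: [-0.2, -1.2, -0.0]
opening: 0.998
finger_force: 0.0
```

Request:
play_rows(series=[{"tx": -0.89, "ty": -0.26, "tz": -0.11, "ax": 0, "ay": 0, "az": 0.54, "gripper": 1}, {"tx": -0.89, "ty": -0.26, "tz": -0.11, "ax": 0, "ay": 0, "az": 0.54, "gripper": 1}, {"tx": -0.89, "ty": -0.26, "tz": -0.11, "ax": 0, "ay": 0, "az": 0.54, "gripper": 1}, {"tx": 0, "ty": 0, "tz": 0, "ax": 0, "ay": 0, "az": 0.54, "gripper": 1}, {"tx": 0, "ty": 0, "tz": 0, "ax": 0, "ay": 0, "az": 0, "gripper": 1}])

```text
clock: 5.25
tcp_pos: [637.4, 10.5, 268.5]
orientation: [[0.033, 0.999, 0.0], [0.999, -0.033, 0.0], [0.0, 0.0, -1.0]]
contact_force: [-0.3, 1.3, -0.8]
opening: 1.001
finger_force: 0.0
```

Run:
```python
from h import *
import pickle
s=observe();c,im=snap("wrist");print(s["tcp_pos"],s["orientation"])
cv2.imwrite("pics/p2.png",im);pickle.dump((c,s),open("p2.pkl","wb"))
plan([400,-290,240],down(-23))
```

```text
[637.37  10.51 268.46] [[ 0.03  1.    0.  ]
 [ 1.   -0.03  0.  ]
 [ 0.    0.   -1.  ]]
18 rows t [-0.96 -0.48  0.08] a [ 0.  -0.   0.2]
```

View pics/p2.png

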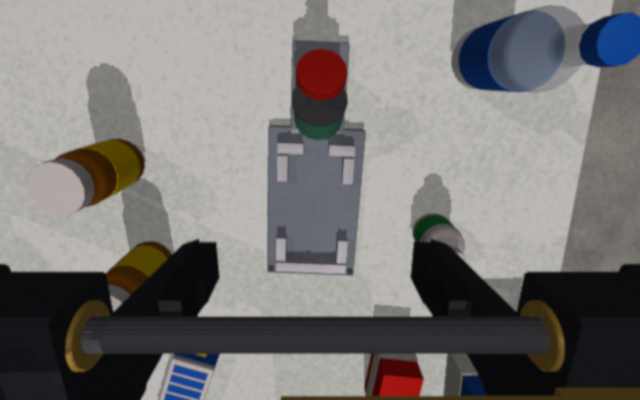

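The wrist view shows the whole pocket, with the end stop at (312,268), the slot blocks at (290,149) and (342,151), and the cap at (321,74). I'll measure the block tops.

Run:
```python
from h import *
import pickle
c,s=pickle.load(open("p2.pkl","rb"));im=cv2.imread("pics/p2.png")
g=cv2.cvtColor(im,cv2.COLOR_BGR2GRAY)
print(g[130:280:6,268:364:6])
m=np.zeros_like(g);m[136:276,268:364]=(g[136:276,268:364]>135)*255
for k in big(m,8):
    if cv2.contourArea(k)<25: continue
    r=cv2.minAreaRect(k);print(r, [onz(c,p,26)[:2].round(1).tolist() for p in cv2.boxPoints(r)])
```

```text
[[129 105 105 103 128 104  54  58  60  60  58  53  97  82  77  74]
 [129 105  71  71  72  72  91  60  59  59  59  68  67  79  86  99]
 [129 106  94  88  83  77  99 106 105 106  85  72  66  65  66  99]
 [130 105 163 162 163 162 101 102 104 106  99 159 153 148 147  98]
 [130 105  96 104 128 122 101 103 105 104 114 158 161 162 159  99]
 [117 104 159 147 100 105 106 107 105 105 106 106 104 156 149 102]
 [118 103 160 146  99 105 105 105 106 106 108 108 104 162 154 100]
 [112 105 160 145  99 105 106 106 108 106 106 107 103 162 148  99]
 [117 105 162 142  98 104 104 107 107 106 107 106 102 163 143  99]
 [116 104 104 104 105 105 106 106 107 106 105 106 106 132 113 101]
 [117 105 105 105 106 106 105 105 106 106 106 106 105 106 104 104]
 [105 105 105 106 106 105 106 105 106 105 105 106 107 105 106 106]
 [106 104 103 104 106 106 106 105 107 106 105 107 105 105 105 107]
 [107 103 102 104 103 105 106 105 105 105 106 106 106 105 106 114]
 [100 102 105 103 103 105 104 104 106 105 106 107 107 108 107 128]
 [109 105 105 105 104 105 105 105 105 106 106 106 107 108 106 155]
 [110 103  84 100 105 105 10
[... 854 characters left out ...]
4.0, 9.0), 90.0) [[596.4, 9.9], [606.3, 9.6], [604.7, -17.7], [594.6, -17.4]]
((347.947021484375, 171.18821716308594), (9.587063789367676, 24.312789916992188), 4.398705005645752) [[667.8, -23.2], [670.1, 4.5], [680.6, 3.3], [678.6, -24.4]]
((289.5, 148.5), (9.0, 25.0), 90.0) [[597.2, 23.2], [624.4, 22.3], [624.0, 12.4], [596.6, 13.3]]
((341.5, 150.5), (9.0, 25.0), 90.0) [[653.8, 19.2], [681.0, 18.3], [681.0, 8.3], [653.6, 9.2]]
((280.5, 249.5), (21.0, 9.0), 90.0) [[588.8, -89.7], [599.4, -90.0], [597.9, -117.7], [587.0, -117.3]]
((341.805908203125, 252.0235137939453), (9.126883506774902, 20.631359100341797), 4.39870548248291) [[659.9, -122.4], [662.2, -95.2], [673.0, -96.4], [670.9, -123.7]]
```

Run:
```python
from h import *
import pickle
c2,_=pickle.load(open("p2.pkl","rb"));c1,_=pickle.load(open("p1.pkl","rb"));cm,_=pickle.load(open("m1.pkl","rb"))
def red(f):
    m=hsv(cv2.imread(f),(0,180,70),(6,255,255))|hsv(cv2.imread(f),(174,180,70),(180,255,255));m[310:]=0
    k=big(m,1)[0];return cv2.fitEllipse(k)
e1,e2=red("pics/p1.png"),red("pics/p2.png");print(e1,e2,meet(c1,e1[0],c2,e2[0]))
# mallet
im=cv2.imread("pics/m1.png");k=big(hsv(im,(8,200,150),(16,255,255)),1)[0];e=cv2.fitEllipse(k);print("head m1",e,onz(cm,e[0],80))
ct,t=snap("top");kt=big(hsv(t[180:220,195:230],(8,180,80),(18,255,255)),1)[0];et=cv2.fitEllipse(kt);print(et);pt=np.array(et[0])+[195,180];print(pt,meet(cm,e[0],ct,pt))
plan([460,-280,250],down(-23))
```

```text
((285.2726745605469, 253.9014434814453), (44.51557922363281, 46.78406524658203), 25.24849510192871) ((320.81610107421875, 74.29444122314453), (49.17333221435547, 49.888084411621094), 160.11219787597656) (array([645.15,  92.32, 123.9 ]), np.float64(0.06124314852883361))
head m1 ((314.0171203613281, 277.1831359863281), (38.8326301574707, 44.31199264526367), 91.06993103027344) [591.57 328.37  80.  ]
((16.965734481811523, 22.152326583862305), (14.53205394744873, 14.886434555053711), 16.571245193481445)
[211.97 202.15] (array([590.88, 326.49,  78.61]), np.float64(4.404003253595672))
17 rows t [-0.95 -0.34  0.05] a [-0.   -0.    0.22]
```

Request:
play_rows(series=[{"tx": -0.95, "ty": -0.34, "tz": 0.05, "ax": 0, "ay": 0, "az": 0.22, "gripper": 1}, {"tx": -0.95, "ty": -0.34, "tz": 0.05, "ax": 0, "ay": 0, "az": 0.22, "gripper": 1}, {"tx": -0.95, "ty": -0.34, "tz": 0.05, "ax": 0, "ay": 0, "az": 0.22, "gripper": 1}, {"tx": -0.95, "ty": -0.34, "tz": 0.05, "ax": 0, "ay": 0, "az": 0.22, "gripper": 1}, {"tx": -0.95, "ty": -0.34, "tz": 0.05, "ax": 0, "ay": 0, "az": 0.22, "gripper": 1}, {"tx": -0.95, "ty": -0.34, "tz": 0.05, "ax": 0, "ay": 0, "az": 0.22, "gripper": 1}, {"tx": -0.95, "ty": -0.34, "tz": 0.05, "ax": 0, "ay": 0, "az": 0.22, "gripper": 1}, {"tx": -0.95, "ty": -0.34, "tz": 0.05, "ax": 0, "ay": 0, "az": 0.22, "gripper": 1}])

```text
clock: 6.35
tcp_pos: [566.4, -134.9, 260.3]
orientation: [[0.208, 0.978, 0.0], [0.978, -0.208, -0.0], [-0.0, 0.0, -1.0]]
contact_force: [0.6, -0.1, -0.1]
opening: 1.004
finger_force: 0.0
```

Request:
play_rows(series=[{"tx": -0.95, "ty": -0.34, "tz": 0.05, "ax": 0, "ay": 0, "az": 0.22, "gripper": 1}, {"tx": -0.95, "ty": -0.34, "tz": 0.05, "ax": 0, "ay": 0, "az": 0.22, "gripper": 1}, {"tx": -0.95, "ty": -0.34, "tz": 0.05, "ax": 0, "ay": 0, "az": 0.22, "gripper": 1}, {"tx": -0.95, "ty": -0.34, "tz": 0.05, "ax": 0, "ay": 0, "az": 0.22, "gripper": 1}, {"tx": -0.95, "ty": -0.34, "tz": 0.05, "ax": 0, "ay": 0, "az": 0.22, "gripper": 1}, {"tx": -0.95, "ty": -0.34, "tz": 0.05, "ax": 0, "ay": 0, "az": 0.22, "gripper": 1}, {"tx": -0.95, "ty": -0.34, "tz": 0.05, "ax": 0, "ay": 0, "az": 0.22, "gripper": 1}, {"tx": 0, "ty": 0, "tz": 0, "ax": 0, "ay": 0, "az": 0, "gripper": 1}])

```text
clock: 7.35
tcp_pos: [484.4, -249.9, 253.2]
orientation: [[0.356, 0.934, -0.0], [0.934, -0.356, 0.0], [-0.0, -0.0, -1.0]]
contact_force: [0.3, -0.3, -0.1]
opening: 0.998
finger_force: 0.0
```

Run:
```python
from h import *
import pickle
s=observe();c,im=snap("wrist");print(s["tcp_pos"],s["orientation"])
cv2.imwrite("pics/c1.png",im);pickle.dump((c,s),open("c1.pkl","wb"))
```

```text
[ 484.36 -249.9   253.22] [[ 0.36  0.93 -0.  ]
 [ 0.93 -0.36  0.  ]
 [-0.   -0.   -1.  ]]
```

View pics/c1.png

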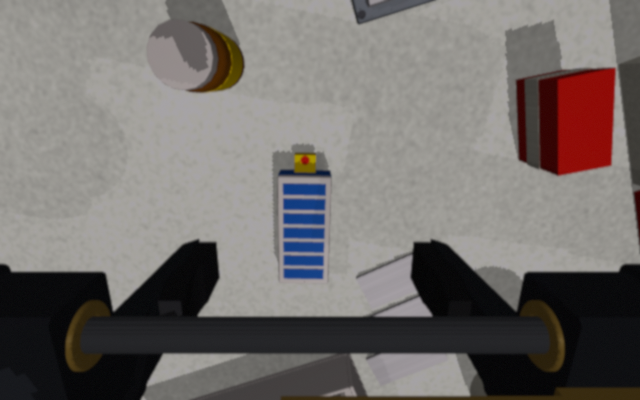

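The case lies at (304,231), nearly in line with the tool. Its tongue is at (305,161), towards the top of the picture. I'll measure the lid from the blue windows.

```bash
cat >> h.py <<'E'
def lid(c,im,z,roi=(165,300,250,360)):
    r0,r1,c0,c1=roi;m=hsv(im,(100,150,60),(125,255,255));q=np.zeros_like(m);q[r0:r1,c0:c1]=m[r0:r1,c0:c1]
    ks=[k for k in big(q,8) if cv2.contourArea(k)>200]
    cs=np.array([cv2.minAreaRect(k)[0] for k in ks]);cs=cs[np.argsort(cs[:,1])]
    P=np.array([onz(c,p,z) for p in cs])
    d=P[0]-P[-1];return cs,P[:,:2].mean(0),np.degrees(np.arctan2(d[1],d[0])),np.linalg.norm(d)
E
python3 - <<'E'
from h import *
import pickle
c,s=pickle.load(open("c1.pkl","rb"));im=cv2.imread("pics/c1.png")
print(lid(c,im,32))
ky=big(hsv(im[140:180,280:330],(20,120,80),(35,255,255)),1)[0];print(cv2.minAreaRect(ky))
ct,t=snap("top");k=big(hsv(t[235:280,395:455],(95,120,40),(130,255,255)),9);a=np.vstack(k);r=cv2.minAreaRect(a);pt=np.array(r[0])+[395,235];print(pt,r[1],onz(ct,pt,32),meet(c,lid(c,im,32)[0].mean(0),ct,pt))
E
```

```text
(array([[304.  , 189.5 ],
       [303.5 , 204.  ],
       [303.49, 218.71],
       [303.5 , 233.  ],
       [303.  , 247.  ],
       [303.5 , 260.  ],
       [303.  , 273.5 ]]), array([ 443.03, -324.5 ]), np.float64(68.0116993571109), np.float64(101.50820874996269))
((24.5, 22.5), (19.0, 21.0), 90.0)
[431.83 247.93] (36.39628601074219, 34.16794204711914) [ 470.86 -338.14   32.  ] (array([ 462.31, -309.06,   98.49]), np.float64(26.40636576002786))
```

Run:
```python
from h import *
import pickle
c,s=pickle.load(open("c1.pkl","rb"))
C=np.array([443.03,-324.5]);u=np.array([np.cos(np.radians(68)),np.sin(np.radians(68))])
for p,z in [((305,152.5),14),((303,281.5),32),((305,172),32),((305,178),32)]: print((onz(c,p,z)[:2]-C)@u)
plan([443,-324.5,130],down(-22))
```

```text
87.16494443233483
-61.44530257676098
69.8849687660239
63.339351979240924
7 rows t [-0.61 -0.09  0.88] a [ 0.   -0.    0.03]
```

Request:
play_rows(series=[{"tx": -0.61, "ty": -0.09, "tz": 0.88, "ax": 0, "ay": 0, "az": 0.03, "gripper": 1}, {"tx": -0.61, "ty": -0.09, "tz": 0.88, "ax": 0, "ay": 0, "az": 0.03, "gripper": 1}, {"tx": -0.61, "ty": -0.09, "tz": 0.88, "ax": 0, "ay": 0, "az": 0.03, "gripper": 1}, {"tx": -0.61, "ty": -0.09, "tz": 0.88, "ax": 0, "ay": 0, "az": 0.03, "gripper": 1}, {"tx": -0.61, "ty": -0.09, "tz": 0.88, "ax": 0, "ay": 0, "az": 0.03, "gripper": 1}, {"tx": -0.61, "ty": -0.09, "tz": 0.88, "ax": 0, "ay": 0, "az": 0.03, "gripper": 1}, {"tx": -0.61, "ty": -0.09, "tz": 0.88, "ax": 0, "ay": 0, "az": 0.03, "gripper": 1}, {"tx": 0, "ty": 0, "tz": 0, "ax": 0, "ay": 0, "az": 0, "gripper": 1}])

```text
clock: 8.45
tcp_pos: [441.0, -323.8, 128.0]
orientation: [[0.375, 0.927, -0.003], [0.927, -0.375, 0.002], [0.001, -0.004, -1.0]]
contact_force: [0.4, 0.2, 0.6]
opening: 0.999
finger_force: 0.0
```

Run:
```python
from h import *
import pickle
s=observe();c,im=snap("wrist");print(s["tcp_pos"],s["orientation"])
cv2.imwrite("pics/c2.png",im);pickle.dump((c,s),open("c2.pkl","wb"))
```

```text
[ 441.01 -323.75  128.02] [[ 0.38  0.93 -0.  ]
 [ 0.93 -0.38  0.  ]
 [ 0.   -0.   -1.  ]]
```

View pics/c2.png

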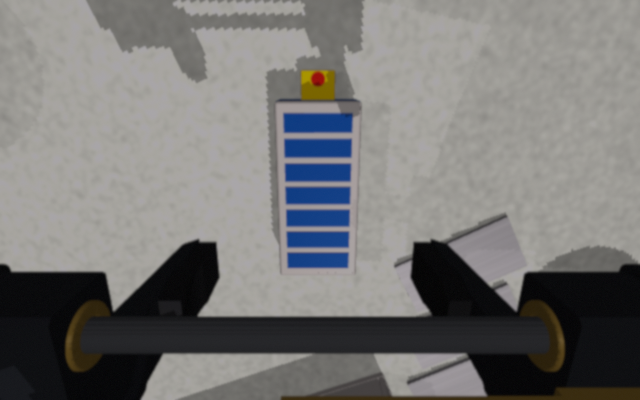

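The low view shows the case between the fingers, with the lid from (278,102) to (357,272) and the tongue end at row 70.

Run:
```python
from h import *
import pickle
c,s=pickle.load(open("c2.pkl","rb"));im=cv2.imread("pics/c2.png")
c1,_=pickle.load(open("c1.pkl","rb"));im1=cv2.imread("pics/c1.png")
L=lid(c,im,32,(95,290,250,380));L1=lid(c1,im1,32);print(L[1:],len(L[0]))
for a,b in zip(L1[0],L[0]): print(meet(c1,a,c,b))
C=L[1];a=np.radians(L[2]);u=np.array([np.cos(a),np.sin(a)])
g=cv2.cvtColor(im,cv2.COLOR_BGR2GRAY);print(g[94:108,295],g[266:280,315]);print(g[190,268:290],g[190,345:368])
for p,z in [((318,69.5),14),((317,272.5),32),((318,102.5),32)]: print((onz(c,p,z)[:2]-C)@u)
T=s["orientation"];print("lid centre in tool",T.T@(np.r_[C,32]-s["tcp_pos"]))
```

```text
(array([ 442.88, -324.44]), np.float64(68.16778590035277), np.float64(101.8853285987916)) 7
(array([ 462.12, -277.01,   33.87]), np.float64(0.3796003500989005))
(array([ 455.4 , -293.18,   30.73]), np.float64(0.12258848747368926))
(array([ 448.99, -309.34,   30.16]), np.float64(0.0030945076974904806))
(array([ 443.2 , -323.61,   33.91]), np.float64(0.6287923217415341))
(array([ 436.76, -339.59,   33.83]), np.float64(0.17371962201766827))
(array([ 428.83, -360.04,   23.04]), np.float64(0.23310430980289035))
(array([ 424.05, -371.64,   32.16]), np.float64(0.0581887577984643))
[112 112 110 105  90  66  59  85 113 135 148 154 155 156] [ 68  98 134 155 160 162 162 160 158 160 162 163 162 162]
[166 165 156 139 126 120 119 116 111 110 127 144 154 157 157 155 142 111
  75  59  55  55] [ 58  59  60  63  83 118 147 159 162 161 160 153 142 137 146 155 158 160
 160 161 159 157 156]
84.84639711477577
-61.452163383771655
63.9268066958229
lid centre in tool [-0.04  2.33 96.01]
```

Request:
play_rows(series=[{"tx": 0, "ty": 0.12, "tz": 1, "ax": 0, "ay": 0, "az": 0, "gripper": 1}, {"tx": 0, "ty": 0, "tz": 1, "ax": 0, "ay": 0, "az": 0, "gripper": 1}, {"tx": 0, "ty": 0, "tz": 1, "ax": 0, "ay": 0, "az": 0, "gripper": 1}, {"tx": 0, "ty": 0, "tz": 1, "ax": 0, "ay": 0, "az": 0, "gripper": 1}, {"tx": 0, "ty": 0, "tz": 1, "ax": 0, "ay": 0, "az": 0, "gripper": 1}, {"tx": 0, "ty": 0, "tz": 0.9, "ax": 0, "ay": 0, "az": 0, "gripper": 1}, {"tx": 0, "ty": 0, "tz": 0, "ax": 0, "ay": 0, "az": 0, "gripper": 1}, {"tx": 0, "ty": 0, "tz": 0, "ax": 0, "ay": 0, "az": 0, "gripper": 1}])

```text
clock: 9.5
tcp_pos: [445.5, -325.0, 12.8]
orientation: [[0.374, 0.928, 0.001], [0.928, -0.374, -0.001], [-0.0, 0.001, -1.0]]
contact_force: [0.9, -0.2, -0.1]
opening: 1.005
finger_force: 0.0
```

Request:
play_rows(series=[{"tx": 0, "ty": 0, "tz": 0, "ax": 0, "ay": 0, "az": 0, "gripper": -1}, {"tx": 0, "ty": 0, "tz": 0, "ax": 0, "ay": 0, "az": 0, "gripper": -1}, {"tx": 0, "ty": 0, "tz": 0, "ax": 0, "ay": 0, "az": 0, "gripper": -1}, {"tx": 0, "ty": 0, "tz": 0, "ax": 0, "ay": 0, "az": 0, "gripper": -1}, {"tx": 0, "ty": 0, "tz": 0, "ax": 0, "ay": 0, "az": 0, "gripper": -1}], squeeze=20)

```text
clock: 10.12
tcp_pos: [444.6, -324.6, 12.4]
orientation: [[0.374, 0.928, -0.0], [0.928, -0.374, 0.0], [-0.0, -0.0, -1.0]]
contact_force: [-2.6, 1.1, 5.3]
opening: 0.655
finger_force: 20.0
```

Run:
```python
from h import *
s=observe()
a=(s["tcp_pos"]+[0,0,100],s["orientation"])
p=np.array([633.6,-56.7,115]);T=down(-4.6)
plan(p-T@np.array([-.45,-1.65,0]),T,start=a)
```

```text
16 rows t [ 0.96  0.38 -0.01] a [-0.   -0.   -0.19]
```

Request:
play_rows(series=[{"tx": 0, "ty": 0, "tz": -1, "ax": 0, "ay": 0, "az": 0, "gripper": -1}, {"tx": 0, "ty": 0, "tz": -1, "ax": 0, "ay": 0, "az": 0, "gripper": -1}, {"tx": 0, "ty": 0, "tz": -1, "ax": 0, "ay": 0, "az": 0, "gripper": -1}, {"tx": 0, "ty": 0, "tz": -1, "ax": 0, "ay": 0, "az": 0, "gripper": -1}, {"tx": 0, "ty": 0, "tz": -1, "ax": 0, "ay": 0, "az": 0, "gripper": -1}])

```text
clock: 10.75
tcp_pos: [444.6, -324.4, 112.0]
orientation: [[0.374, 0.928, -0.0], [0.928, -0.374, 0.0], [0.0, -0.0, -1.0]]
contact_force: [-0.4, 0.2, -1.4]
opening: 0.655
finger_force: 20.0
```

Request:
play_rows(series=[{"tx": 0.96, "ty": 0.38, "tz": -0.01, "ax": 0, "ay": 0, "az": -0.19, "gripper": -1}, {"tx": 0.96, "ty": 0.38, "tz": -0.01, "ax": 0, "ay": 0, "az": -0.19, "gripper": -1}, {"tx": 0.96, "ty": 0.38, "tz": -0.01, "ax": 0, "ay": 0, "az": -0.19, "gripper": -1}, {"tx": 0.96, "ty": 0.38, "tz": -0.01, "ax": 0, "ay": 0, "az": -0.19, "gripper": -1}, {"tx": 0.96, "ty": 0.38, "tz": -0.01, "ax": 0, "ay": 0, "az": -0.19, "gripper": -1}, {"tx": 0.96, "ty": 0.38, "tz": -0.01, "ax": 0, "ay": 0, "az": -0.19, "gripper": -1}, {"tx": 0.96, "ty": 0.38, "tz": -0.01, "ax": 0, "ay": 0, "az": -0.19, "gripper": -1}, {"tx": 0.96, "ty": 0.38, "tz": -0.01, "ax": 0, "ay": 0, "az": -0.19, "gripper": -1}])

```text
clock: 11.75
tcp_pos: [551.1, -196.6, 113.7]
orientation: [[0.228, 0.974, 0.0], [0.974, -0.228, -0.0], [-0.0, 0.0, -1.0]]
contact_force: [-0.2, 0.0, -1.5]
opening: 0.656
finger_force: 20.0
```

Request:
play_rows(series=[{"tx": 0.96, "ty": 0.38, "tz": -0.01, "ax": 0, "ay": 0, "az": -0.19, "gripper": -1}, {"tx": 0.96, "ty": 0.38, "tz": -0.01, "ax": 0, "ay": 0, "az": -0.19, "gripper": -1}, {"tx": 0.96, "ty": 0.38, "tz": -0.01, "ax": 0, "ay": 0, "az": -0.19, "gripper": -1}, {"tx": 0.96, "ty": 0.38, "tz": -0.01, "ax": 0, "ay": 0, "az": -0.19, "gripper": -1}, {"tx": 0.96, "ty": 0.38, "tz": -0.01, "ax": 0, "ay": 0, "az": -0.19, "gripper": -1}, {"tx": 0.96, "ty": 0.38, "tz": -0.01, "ax": 0, "ay": 0, "az": -0.19, "gripper": -1}, {"tx": 0.96, "ty": 0.38, "tz": -0.01, "ax": 0, "ay": 0, "az": -0.19, "gripper": -1}, {"tx": 0.96, "ty": 0.38, "tz": -0.01, "ax": 0, "ay": 0, "az": -0.19, "gripper": -1}])

```text
clock: 12.75
tcp_pos: [636.0, -55.1, 115.3]
orientation: [[0.078, 0.997, 0.0], [0.997, -0.078, -0.0], [-0.0, 0.0, -1.0]]
contact_force: [0.6, -0.6, -1.8]
opening: 0.658
finger_force: 20.0
```

Request:
play_rows(series=[{"tx": 0, "ty": 0, "tz": 1, "ax": 0, "ay": 0, "az": 0, "gripper": -1}, {"tx": 0, "ty": 0, "tz": 1, "ax": 0, "ay": 0, "az": 0, "gripper": -1}, {"tx": 0, "ty": 0, "tz": 0, "ax": 0, "ay": 0, "az": 0, "gripper": -1}])

```text
clock: 13.12
tcp_pos: [632.0, -56.6, 71.3]
orientation: [[0.08, 0.997, -0.007], [0.997, -0.08, 0.001], [0.0, -0.007, -1.0]]
contact_force: [-0.9, 0.5, -1.9]
opening: 0.653
finger_force: 20.0
```

Run:
```python
from h import *
import pickle
s=observe();c,im=snap("wrist");print(s["tcp_pos"],s["orientation"])
cv2.imwrite("pics/p3.png",im);pickle.dump((c,s),open("p3.pkl","wb"))
cv2.imwrite("pics/p3z.png",cv2.resize(im[20:320,200:440],None,fx=2,fy=2,interpolation=cv2.INTER_CUBIC)[:600])
L=lid(c,im,s["tcp_pos"][2]-12.4+32,(60,320,230,400));print(L)
T=s["orientation"];print("lid in tool",T.T@(np.r_[L[1],s["tcp_pos"][2]+19.6]-s["tcp_pos"]), "pocket in tool",T.T@(np.array([633.6,-56.7,12])-s["tcp_pos"]),"yaw",np.degrees(np.arctan2(T[1,1],T[0,1])))
```

```text
[632.02 -56.62  71.25] [[ 0.08  1.   -0.01]
 [ 1.   -0.08  0.  ]
 [ 0.   -0.01 -1.  ]]
(array([[314.5, 160. ],
       [314. , 204.5],
       [314.5, 246. ],
       [314.5, 284. ],
       [314.5, 312. ]]), array([633.68, -38.99]), np.float64(85.48272015378892), np.float64(63.57650361116956))
lid in tool [ 17.7    0.11 -19.6 ] pocket in tool [ 0.04  2.02 59.24] yaw -4.56666873646599
```

View pics/p3z.png

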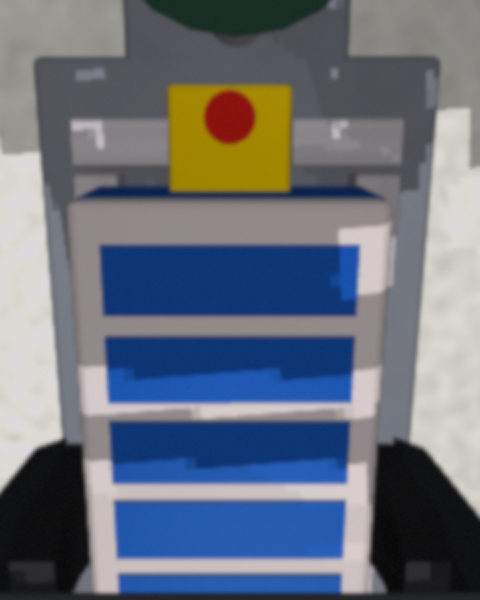

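The in-hand view shows the tongue centred at crop (230,138) and the slot blocks at crop (71–403,142). By my sums the case must go about 1.8 mm along tool +y, while x and yaw already agree.

Request:
play_rows(series=[{"tx": 0, "ty": 0.09, "tz": 0, "ax": 0, "ay": 0, "az": 0, "gripper": -1}, {"tx": 0, "ty": 0, "tz": 0.6, "ax": 0, "ay": 0, "az": 0, "gripper": -1}, {"tx": 0, "ty": 0, "tz": 0.6, "ax": 0, "ay": 0, "az": 0, "gripper": -1}, {"tx": 0, "ty": 0, "tz": 0, "ax": 0, "ay": 0, "az": 0, "gripper": -1}, {"tx": 0, "ty": 0, "tz": 0, "ax": 0, "ay": 0, "az": 0, "gripper": -1}])

```text
clock: 13.8
tcp_pos: [637.0, -56.4, 51.1]
orientation: [[0.079, 0.997, -0.0], [0.997, -0.079, 0.0], [0.0, -0.0, -1.0]]
contact_force: [-0.2, -0.4, -1.3]
opening: 0.66
finger_force: 20.0
```

Run:
```python
from h import *
s=observe();c,im=snap("wrist");print(s["tcp_pos"],s["orientation"])
T=s["orientation"];print("pocket in tool",T.T@(np.array([633.6,-56.7,12])-s["tcp_pos"]))
cv2.imwrite("pics/p4.png",cv2.resize(im[10:210,210:420],None,fx=2.8,fy=2.8,interpolation=cv2.INTER_CUBIC))
```

```text
[637.02 -56.45  51.05] [[ 0.08  1.   -0.  ]
 [ 1.   -0.08  0.  ]
 [ 0.   -0.   -1.  ]]
pocket in tool [-0.52 -3.37 39.05]
```

View pics/p4.png

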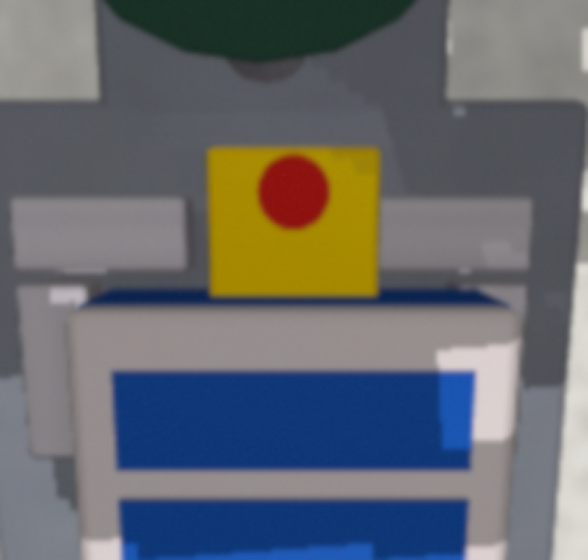

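The case is now about 3.5 mm too far along +y: the tongue is at crop x 293 and the blocks' middle is at 271. The earlier reading was taken while the arm was still settling. I'll shift back and let it settle.

Request:
play_rows(series=[{"tx": 0, "ty": -0.17, "tz": 0, "ax": 0, "ay": 0, "az": 0, "gripper": -1}, {"tx": 0, "ty": 0, "tz": 0, "ax": 0, "ay": 0, "az": 0, "gripper": -1}, {"tx": 0, "ty": 0, "tz": 0, "ax": 0, "ay": 0, "az": 0, "gripper": -1}, {"tx": 0, "ty": 0, "tz": 0, "ax": 0, "ay": 0, "az": 0, "gripper": -1}])

```text
clock: 14.35
tcp_pos: [633.9, -56.2, 51.4]
orientation: [[0.079, 0.997, 0.0], [0.997, -0.079, -0.0], [0.0, 0.0, -1.0]]
contact_force: [0.7, 0.3, -2.6]
opening: 0.654
finger_force: 20.0
```

Run:
```python
from h import *
for i in range(3):
    s=observe();c,im=snap("wrist");print(s["clock"],s["tcp_pos"],s["dq"])
T=s["orientation"];print("pocket in tool",T.T@(np.array([633.6,-56.7,12])-s["tcp_pos"]))
f=foc(c);zt=s["tcp_pos"][2]
def tool(p,z): return T.T@(onz(c,p,z)-s["tcp_pos"])
m=hsv(im,(20,120,60),(35,255,255));m[150:]=0;k=big(m,1)[0];x,y,w,h=cv2.boundingRect(k);print("tongue",x,y,w,h,tool((x+w/2-.5,y),zt+1.6))
g=cv2.cvtColor(im,cv2.COLOR_BGR2GRAY).astype(int);r=94;print(g[r,205:300],g[r,335:420]);
```

```text
14.35 [633.89 -56.21  51.43] [-0.02  0.11  0.04 -0.    0.05 -0.01]
14.4 [633.85 -56.24  51.4 ] [-0.02  0.08  0.05  0.09 -0.03 -0.12]
14.45 [633.84 -56.24  51.37] [ 0.14  0.04  0.06 -0.04 -0.01  0.06]
pocket in tool [-0.48 -0.21 39.37]
tongue 284 62 62 54 [84.33  0.1  -1.6 ]
[109  87  83  86  87  87  87  87  87  87  86  87  87  86  88  93 106 123
 132 135 135 135 135 135 135 135 135 135 134 135 135 135 135 135 135 136
 135 135 135 136 136 135 135 135 135 136 135 135 136 135 136 136 135 135
 135 135 135 135 135 135 135 136 136 136 135 135 136 136 136 136 136 136
 137 136 136 135 130 116  98  98 113 124 128 129 129 129 129 129 130 130
 130 129 130 130 130] [131 131 131 131 131 131 131 129 124 117 113 119 126 127 127 127 126 127
 126 128 127 127 127 127 126 127 127 127 127 126 126 127 127 126 126 126
 126 126 126 126 126 126 125 126 126 126 126 126 125 126 126 126 126 126
 126 126 126 127 126 126 126 126 126 126 126 126 126 126 126 123 112  94
  83  82  82  81  81  81  82  81  81  81  81  80  81]
```

Request:
play_rows(series=[{"tx": 0, "ty": -0.025, "tz": 0.2, "ax": 0, "ay": 0, "az": 0, "gripper": -1}, {"tx": 0, "ty": 0, "tz": 0.3, "ax": 0, "ay": 0, "az": 0, "gripper": -1}, {"tx": 0, "ty": 0, "tz": 0.3, "ax": 0, "ay": 0, "az": 0, "gripper": -1}, {"tx": 0, "ty": 0, "tz": 0.2, "ax": 0, "ay": 0, "az": 0, "gripper": -1}, {"tx": 0, "ty": 0, "tz": 0.15, "ax": 0, "ay": 0, "az": 0, "gripper": -1}, {"tx": 0, "ty": 0, "tz": 0.1, "ax": 0, "ay": 0, "az": 0, "gripper": -1}, {"tx": 0, "ty": 0, "tz": 0, "ax": 0, "ay": 0, "az": 0, "gripper": -1}])

```text
clock: 15.38
tcp_pos: [633.2, -56.2, 26.2]
orientation: [[0.079, 0.997, -0.0], [0.997, -0.079, 0.0], [0.0, -0.0, -1.0]]
contact_force: [0.2, 0.4, -1.7]
opening: 0.651
finger_force: 20.0
```

Request:
play_rows(series=[{"tx": 0, "ty": 0, "tz": 0.1, "ax": 0, "ay": 0, "az": 0, "gripper": -1}, {"tx": 0, "ty": 0, "tz": 0, "ax": 0, "ay": 0, "az": 0, "gripper": -1}, {"tx": 0, "ty": 0, "tz": 0, "ax": 0, "ay": 0, "az": 0, "gripper": -1}])

```text
clock: 15.75
tcp_pos: [633.4, -56.2, 24.5]
orientation: [[0.079, 0.997, 0.0], [0.997, -0.079, -0.0], [-0.0, 0.0, -1.0]]
contact_force: [-0.2, -0.7, -2.0]
opening: 0.657
finger_force: 20.0
```

Request:
play_rows(series=[{"tx": 0, "ty": 0, "tz": 0, "ax": 0, "ay": 0, "az": 0, "gripper": 0.6}, {"tx": 0, "ty": 0, "tz": 0, "ax": 0, "ay": 0, "az": 0, "gripper": 0.9}, {"tx": 0, "ty": 0, "tz": 0, "ax": 0, "ay": 0, "az": 0, "gripper": 0.9}, {"tx": 0, "ty": 0, "tz": -0.5, "ax": 0, "ay": 0, "az": 0, "gripper": 0.9}, {"tx": 0, "ty": 0, "tz": -1, "ax": 0, "ay": 0, "az": 0, "gripper": 0.9}, {"tx": 0, "ty": 0, "tz": -1, "ax": 0, "ay": 0, "az": 0, "gripper": 0.9}, {"tx": 0, "ty": 0, "tz": -1, "ax": 0, "ay": 0, "az": 0, "gripper": 0.9}, {"tx": 0, "ty": 0, "tz": -1, "ax": 0, "ay": 0, "az": 0, "gripper": 0.9}])

```text
clock: 16.75
tcp_pos: [633.7, -56.2, 116.5]
orientation: [[0.079, 0.997, 0.001], [0.997, -0.079, -0.0], [-0.0, 0.001, -1.0]]
contact_force: [0.9, 0.4, -0.5]
opening: 0.956
finger_force: 0.0
```

Request:
play_rows(series=[{"tx": 0.3, "ty": 0, "tz": -1, "ax": 0, "ay": 0, "az": 0, "gripper": 1}, {"tx": 0.5, "ty": 0, "tz": -1, "ax": 0, "ay": 0, "az": 0, "gripper": 1}, {"tx": 0.5, "ty": 0, "tz": -1, "ax": 0, "ay": 0, "az": 0, "gripper": 1}, {"tx": 0.5, "ty": 0, "tz": -1, "ax": 0, "ay": 0, "az": 0, "gripper": 1}, {"tx": 0.5, "ty": 0, "tz": -1, "ax": 0, "ay": 0, "az": 0, "gripper": 1}, {"tx": 0, "ty": 0, "tz": -1, "ax": 0, "ay": 0, "az": 0, "gripper": 1}, {"tx": 0, "ty": 0, "tz": 0, "ax": 0, "ay": 0, "az": 0, "gripper": 1}])

```text
clock: 17.62
tcp_pos: [638.3, -10.4, 237.0]
orientation: [[0.079, 0.997, 0.004], [0.997, -0.079, -0.0], [-0.0, 0.004, -1.0]]
contact_force: [0.0, 0.1, -0.1]
opening: 1.0
finger_force: 0.0
```

Run:
```python
from h import *
import pickle
s=observe();c,im=snap("wrist");print(s["tcp_pos"],s["dq"])
cv2.imwrite("pics/p5.png",im);pickle.dump((c,s),open("p5.pkl","wb"))
L=lid(c,im,44,(80,310,230,400));print(L)
plan([520,340,240],down(79))
```

```text
[638.32 -10.4  237.01] [-0.47  1.2   2.47 -0.07 -0.86 -0.05]
(array([[312. , 160. ],
       [312. , 177. ],
       [312.5, 193.5],
       [312.5, 209.5],
       [312. , 225. ],
       [312.5, 240. ],
       [312.5, 255. ]]), array([633.59, -56.51]), np.float64(85.71495756499795), np.float64(101.5072337947676))
20 rows t [ 0.97  0.29 -0.01] a [ 0.    0.   -0.73]
```

View pics/p5.png

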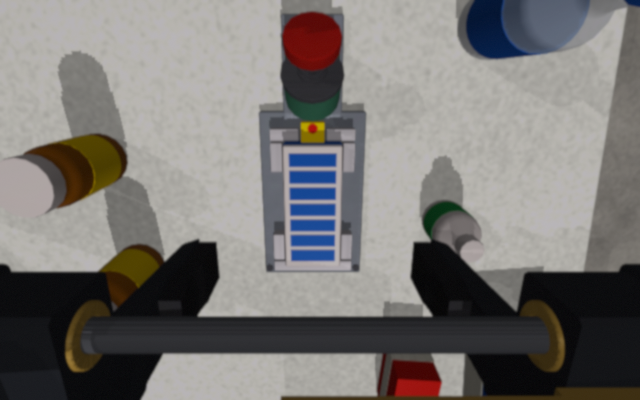

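The case is seated with its tongue in the slot: its centre is (633.6,-56.5) and its heading 85.7°, against the press at (633.6,-56.7) and 85.6°. Now the mallet.

Request:
play_rows(series=[{"tx": 0.97, "ty": 0.29, "tz": 0, "ax": 0, "ay": 0, "az": -0.73, "gripper": 1}, {"tx": 0.97, "ty": 0.29, "tz": 0, "ax": 0, "ay": 0, "az": -0.73, "gripper": 1}, {"tx": 0.97, "ty": 0.29, "tz": 0, "ax": 0, "ay": 0, "az": -0.73, "gripper": 1}, {"tx": 0.97, "ty": 0.29, "tz": 0, "ax": 0, "ay": 0, "az": -0.73, "gripper": 1}, {"tx": 0.97, "ty": 0.29, "tz": 0, "ax": 0, "ay": 0, "az": -0.73, "gripper": 1}, {"tx": 0.97, "ty": 0.29, "tz": 0, "ax": 0, "ay": 0, "az": -0.73, "gripper": 1}, {"tx": 0.97, "ty": 0.29, "tz": 0, "ax": 0, "ay": 0, "az": -0.73, "gripper": 1}, {"tx": 0.97, "ty": 0.29, "tz": 0, "ax": 0, "ay": 0, "az": -0.73, "gripper": 1}])

```text
clock: 18.68
tcp_pos: [654.4, 148.3, 232.5]
orientation: [[-0.485, 0.874, -0.003], [0.874, 0.485, -0.001], [0.001, -0.003, -1.0]]
contact_force: [0.3, -0.2, 1.2]
opening: 1.0
finger_force: 0.0
```

Request:
play_rows(series=[{"tx": 0.97, "ty": 0.29, "tz": 0, "ax": 0, "ay": 0, "az": -0.73, "gripper": 1}, {"tx": 0.97, "ty": 0.29, "tz": 0, "ax": 0, "ay": 0, "az": -0.73, "gripper": 1}, {"tx": 0.97, "ty": 0.29, "tz": 0, "ax": 0, "ay": 0, "az": -0.73, "gripper": 1}, {"tx": 0.97, "ty": 0.29, "tz": 0, "ax": 0, "ay": 0, "az": -0.73, "gripper": 1}, {"tx": 0.97, "ty": 0.29, "tz": 0, "ax": 0, "ay": 0, "az": -0.73, "gripper": 1}, {"tx": 0.97, "ty": 0.29, "tz": 0, "ax": 0, "ay": 0, "az": -0.73, "gripper": 1}, {"tx": 0.97, "ty": 0.29, "tz": 0, "ax": 0, "ay": 0, "az": -0.73, "gripper": 1}, {"tx": 0.97, "ty": 0.29, "tz": 0, "ax": 0, "ay": 0, "az": -0.73, "gripper": 1}])

```text
clock: 19.68
tcp_pos: [581.8, 290.5, 232.5]
orientation: [[-0.887, 0.462, -0.002], [0.462, 0.887, -0.001], [0.002, -0.002, -1.0]]
contact_force: [0.7, -0.2, -0.8]
opening: 0.996
finger_force: 0.0
```

Request:
play_rows(series=[{"tx": 0.97, "ty": 0.29, "tz": 0, "ax": 0, "ay": 0, "az": -0.73, "gripper": 1}, {"tx": 0.97, "ty": 0.29, "tz": 0, "ax": 0, "ay": 0, "az": -0.73, "gripper": 1}, {"tx": 0.97, "ty": 0.29, "tz": 0, "ax": 0, "ay": 0, "az": -0.73, "gripper": 1}, {"tx": 0, "ty": 0, "tz": 0, "ax": 0, "ay": 0, "az": -0.73, "gripper": 1}, {"tx": 0, "ty": 0, "tz": 0, "ax": 0, "ay": 0, "az": 0, "gripper": 1}, {"tx": 0, "ty": 0, "tz": 0, "ax": 0, "ay": 0, "az": 0, "gripper": 1}])

```text
clock: 20.42
tcp_pos: [536.3, 329.3, 233.5]
orientation: [[-0.982, 0.19, -0.001], [0.19, 0.982, -0.001], [0.001, -0.001, -1.0]]
contact_force: [-0.3, 0.1, -0.5]
opening: 1.003
finger_force: 0.0
```

```bash
cat >> h.py <<'E'
def mallet(c,im,zt=80,zh=60):
    e=cv2.fitEllipse(big(hsv(im,(8,200,150),(16,255,255)),1)[0])
    m=hsv(im,(8,60,80),(22,190,255));m[315:]=0;k=big(m,1)[0];r=cv2.minAreaRect(k);b=cv2.boxPoints(r);b=b[np.argsort(b[:,1])]
    H=onz(c,e[0],zt)[:2];A,B=onz(c,b[:2].mean(0),zh)[:2],onz(c,b[2:].mean(0),zh)[:2]
    d=B-A;return e[0],r,b[:2].mean(0),H,A,B,np.degrees(np.arctan2(d[1],d[0])),np.linalg.norm(H-A)
E
python3 - <<'E'
from h import *
import pickle
s=observe();c,im=snap("wrist");print(s["tcp_pos"],s["dq"],s["orientation"][:,1])
cv2.imwrite("pics/m2.png",im);pickle.dump((c,s),open("m2.pkl","wb"))
a=mallet(c,im);print(*a,sep="\n")
cm,_=pickle.load(open("m1.pkl","rb"));b=mallet(cm,cv2.imread("pics/m1.png"));print("m1",*b,sep="\n")
print(meet(c,a[0],cm,b[0]),meet(c,a[2],cm,b[2]))
E
```

```text
[536.27 329.27 233.49] [-0.01 -0.1  -0.35 -0.03  0.   -0.28] [ 0.19  0.98 -0.  ]
(325.1788635253906, 233.1668701171875)
((325.5, 134.0), (140.0, 25.0), 90.0)
[325.5  64. ]
[591.64 328.21]
[448.88 355.28]
[571.12 332.85]
-10.398138587236781
145.29860338932636
m1
(314.0171203613281, 277.1831359863281)
((311.6563720703125, 188.41567993164062), (121.13932037353516, 24.011445999145508), 89.21517944335938)
[310.83 127.85]
[591.57 328.37]
[448.72 355.55]
[570.56 331.16]
-11.319254419588757
145.4196281070955
(array([592.04, 328.22,  79.15]), np.float64(0.11061592187657007)) (array([448.86, 355.41,  58.48]), np.float64(0.1796655980527914))
```

Run:
```python
from h import *
a=plan([550.3,336.1,107],down(79.26),8)
s=observe();print(s["tcp_pos"])
```

```text
8 rows t [-0.08  0.06  0.79] a [-0.   -0.   -0.01]
[536.39 329.35 233.67]
```

Request:
play_rows(series=[{"tx": -0.08, "ty": 0.06, "tz": 0.79, "ax": 0, "ay": 0, "az": -0.01, "gripper": 1}, {"tx": -0.08, "ty": 0.06, "tz": 0.79, "ax": 0, "ay": 0, "az": -0.01, "gripper": 1}, {"tx": -0.08, "ty": 0.06, "tz": 0.79, "ax": 0, "ay": 0, "az": -0.01, "gripper": 1}, {"tx": -0.08, "ty": 0.06, "tz": 0.79, "ax": 0, "ay": 0, "az": -0.01, "gripper": 1}, {"tx": -0.08, "ty": 0.06, "tz": 0.79, "ax": 0, "ay": 0, "az": -0.01, "gripper": 1}, {"tx": -0.08, "ty": 0.06, "tz": 0.79, "ax": 0, "ay": 0, "az": -0.01, "gripper": 1}, {"tx": -0.08, "ty": 0.06, "tz": 0.79, "ax": 0, "ay": 0, "az": -0.01, "gripper": 1}, {"tx": -0.08, "ty": 0.06, "tz": 0.79, "ax": 0, "ay": 0, "az": -0.01, "gripper": 1}])

```text
clock: 21.48
tcp_pos: [550.8, 337.0, 106.9]
orientation: [[-0.984, 0.181, 0.0], [0.181, 0.984, 0.0], [-0.0, 0.0, -1.0]]
contact_force: [-0.2, -0.5, -0.7]
opening: 1.002
finger_force: 0.0
```

Request:
play_rows(series=[{"tx": 0, "ty": 0, "tz": 0, "ax": 0, "ay": 0, "az": 0, "gripper": 1}, {"tx": 0, "ty": 0, "tz": 0, "ax": 0, "ay": 0, "az": 0, "gripper": 1}, {"tx": 0, "ty": 0, "tz": 0, "ax": 0, "ay": 0, "az": 0, "gripper": 1}])

```text
clock: 21.85
tcp_pos: [551.3, 337.2, 108.9]
orientation: [[-0.984, 0.181, 0.001], [0.181, 0.984, 0.001], [-0.001, 0.001, -1.0]]
contact_force: [-0.1, 0.6, 0.6]
opening: 1.004
finger_force: 0.0
```

Run:
```python
from h import *
s=observe();print(s["tcp_pos"],s["dq"]);plan([550.3,336.1,27],down(79.26))
c,im=snap("wrist");cv2.imwrite("pics/m3.png",im);e=cv2.fitEllipse(big(hsv(im,(8,200,150),(16,255,255)),1)[0]);print(e,onz(c,e[0],80))
m=hsv(im,(8,60,80),(22,190,255));m[200:]=0;r=cv2.minAreaRect(big(m,1)[0]);print(r,[onz(c,p,60)[:2] for p in cv2.boxPoints(r)])
```

```text
[551.27 337.23 108.91] [ 0.02 -0.16 -0.    0.02  0.01  0.01]
5 rows t [ 0.01 -0.01  0.82] a [0.   0.   0.01]
((311.8296813964844, 293.6422424316406), (51.113399505615234, 86.14410400390625), 90.1749038696289) [586.63 329.2   80.  ]
((313.5, 112.5), (173.0, 43.0), 90.0) [array([447.72, 344.82]), array([451.55, 365.76]), array([540.68, 351.04]), array([536.25, 326.88])]
```

Request:
play_rows(series=[{"tx": 0.01, "ty": -0.01, "tz": 0.82, "ax": 0, "ay": 0, "az": 0, "gripper": 1}, {"tx": 0.01, "ty": -0.01, "tz": 0.82, "ax": 0, "ay": 0, "az": 0, "gripper": 1}, {"tx": 0.01, "ty": -0.01, "tz": 0.82, "ax": 0, "ay": 0, "az": 0, "gripper": 1}, {"tx": 0.01, "ty": -0.01, "tz": 0.82, "ax": 0, "ay": 0, "az": 0, "gripper": 1}, {"tx": 0.01, "ty": -0.01, "tz": 0.82, "ax": 0, "ay": 0, "az": 0, "gripper": 1}, {"tx": 0, "ty": 0, "tz": 0, "ax": 0, "ay": 0, "az": 0, "gripper": 1}, {"tx": 0, "ty": 0, "tz": 0, "ax": 0, "ay": 0, "az": 0, "gripper": 1}])

```text
clock: 22.78
tcp_pos: [549.8, 336.2, 26.1]
orientation: [[-0.984, 0.181, 0.0], [0.181, 0.984, 0.0], [-0.0, 0.0, -1.0]]
contact_force: [0.1, -0.1, 0.0]
opening: 0.993
finger_force: 0.0
```

Request:
play_rows(series=[{"tx": 0, "ty": 0, "tz": 0, "ax": 0, "ay": 0, "az": 0, "gripper": -1}, {"tx": 0, "ty": 0, "tz": 0, "ax": 0, "ay": 0, "az": 0, "gripper": -1}, {"tx": 0, "ty": 0, "tz": 0, "ax": 0, "ay": 0, "az": 0, "gripper": -1}, {"tx": 0, "ty": 0, "tz": 0, "ax": 0, "ay": 0, "az": 0, "gripper": -1}, {"tx": 0, "ty": 0, "tz": 0, "ax": 0, "ay": 0, "az": 0, "gripper": -1}, {"tx": 0, "ty": 0, "tz": 0, "ax": 0, "ay": 0, "az": 0, "gripper": -1}, {"tx": 0, "ty": 0, "tz": 0, "ax": 0, "ay": 0, "az": 0, "gripper": -1}, {"tx": 0, "ty": 0, "tz": 0, "ax": 0, "ay": 0, "az": 0, "gripper": -1}], squeeze=55)

```text
clock: 23.78
tcp_pos: [549.5, 336.1, 25.8]
orientation: [[-0.984, 0.181, -0.0], [0.181, 0.984, 0.0], [0.0, 0.0, -1.0]]
contact_force: [-0.4, -0.4, 0.9]
opening: 0.243
finger_force: 55.0
```

Run:
```python
from h import *
import pickle
s=observe();print(s["tcp_pos"],s["orientation"],s["opening"],s["finger_force"],s["contact_force"]);pickle.dump(s,open("grip.pkl","wb"))
c,im=snap("wrist");cv2.imwrite("pics/m4.png",im)
k=big(hsv(im,(8,200,150),(16,255,255)),2);print([cv2.boundingRect(q) for q in k])
m=hsv(im,(8,60,80),(22,190,255));m[260:]=0;print(cv2.minAreaRect(big(m,1)[0]))
a=(s["tcp_pos"]+[0,0,100],s["orientation"])
ph=np.radians(85.6);al=np.radians(35);ax=np.array([np.sin(al)*np.cos(ph),np.sin(al)*np.sin(ph),np.cos(al)])
mx=np.array([np.sin(ph),-np.cos(ph),0]);T=np.c_[-mx,np.cross(-ax,-mx),-ax]
H=np.array([591.6,328.3,45]);d=s["orientation"].T@(H-s["tcp_pos"]);print("head in tool",d)
cap=np.array([645.4,96.8,129.]);tgt=lambda gap: cap+ax*(35+gap)-T@d
pickle.dump((ax,T,d,cap),open("strike.pkl","wb"))
print(tgt(0),tgt(60));b=plan(tgt(60),T,start=a)
```

```text
[549.52 336.11  25.84] [[-0.98  0.18 -0.  ]
 [ 0.18  0.98  0.  ]
 [ 0.    0.   -1.  ]] 0.24330316586335948 54.99403461813927 [-0.45 -0.43  0.89]
[]
((314.5, 129.5), (259.0, 75.0), 90.0)
head in tool [-42.8   -0.08 -19.16]
[603.43 109.21 141.93] [606.07 143.52 191.08]
10 rows t [-0.41 -0.98 -0.06] a [ 0.61 -0.03 -0.1 ]
```

Request:
play_rows(series=[{"tx": 0, "ty": 0, "tz": -0.5, "ax": 0, "ay": 0, "az": 0, "gripper": -1}, {"tx": 0, "ty": 0, "tz": -0.8, "ax": 0, "ay": 0, "az": 0, "gripper": -1}, {"tx": 0, "ty": 0, "tz": -1, "ax": 0, "ay": 0, "az": 0, "gripper": -1}, {"tx": 0, "ty": 0, "tz": -1, "ax": 0, "ay": 0, "az": 0, "gripper": -1}, {"tx": 0, "ty": 0, "tz": -1, "ax": 0, "ay": 0, "az": 0, "gripper": -1}, {"tx": 0, "ty": 0, "tz": -0.7, "ax": 0, "ay": 0, "az": 0, "gripper": -1}, {"tx": 0, "ty": 0, "tz": 0, "ax": 0, "ay": 0, "az": 0, "gripper": -1}])

```text
clock: 24.7
tcp_pos: [550.6, 336.7, 128.0]
orientation: [[-0.984, 0.181, 0.003], [0.181, 0.984, 0.002], [-0.003, 0.002, -1.0]]
contact_force: [0.4, 0.4, -3.4]
opening: 0.24
finger_force: 55.0
```

Run:
```python
from h import *
s=observe();print(s["tcp_pos"],s["opening"]);c,im=snap("wrist");cv2.imwrite("pics/m5.png",im)
m=hsv(im,(8,60,80),(22,190,255));m[260:]=0;print(cv2.minAreaRect(big(m,1)[0]))
```

```text
[550.62 336.68 128.01] 0.24028906474337902
((314.5, 129.5), (259.0, 75.0), 90.0)
```

Request:
play_rows(series=[{"tx": -0.41, "ty": -0.98, "tz": -0.06, "ax": 0.61, "ay": -0.03, "az": -0.1, "gripper": -1}, {"tx": -0.41, "ty": -0.98, "tz": -0.06, "ax": 0.61, "ay": -0.03, "az": -0.1, "gripper": -1}, {"tx": -0.41, "ty": -0.98, "tz": -0.06, "ax": 0.61, "ay": -0.03, "az": -0.1, "gripper": -1}, {"tx": -0.41, "ty": -0.98, "tz": -0.06, "ax": 0.61, "ay": -0.03, "az": -0.1, "gripper": -1}, {"tx": -0.41, "ty": -0.98, "tz": -0.06, "ax": 0.61, "ay": -0.03, "az": -0.1, "gripper": -1}, {"tx": -0.41, "ty": -0.98, "tz": -0.06, "ax": 0.61, "ay": -0.03, "az": -0.1, "gripper": -1}, {"tx": -0.41, "ty": -0.98, "tz": -0.06, "ax": 0.61, "ay": -0.03, "az": -0.1, "gripper": -1}, {"tx": -0.41, "ty": -0.98, "tz": -0.06, "ax": 0.61, "ay": -0.03, "az": -0.1, "gripper": -1}])

```text
clock: 25.75
tcp_pos: [591.7, 177.8, 167.0]
orientation: [[-0.995, 0.088, -0.045], [0.099, 0.878, -0.469], [-0.001, -0.471, -0.882]]
contact_force: [-0.8, -0.4, -2.8]
opening: 0.243
finger_force: 55.0
```

Request:
play_rows(series=[{"tx": -0.41, "ty": -0.98, "tz": -0.06, "ax": 0.61, "ay": -0.03, "az": -0.1, "gripper": -1}, {"tx": -0.41, "ty": -0.98, "tz": -0.06, "ax": 0.61, "ay": -0.03, "az": -0.1, "gripper": -1}, {"tx": 0, "ty": 0, "tz": 0, "ax": 0, "ay": 0, "az": 0, "gripper": -1}, {"tx": 0, "ty": 0, "tz": 0, "ax": 0, "ay": 0, "az": 0, "gripper": -1}, {"tx": 0, "ty": 0, "tz": 0, "ax": 0, "ay": 0, "az": 0, "gripper": -1}, {"tx": 0, "ty": 0, "tz": 0, "ax": 0, "ay": 0, "az": 0, "gripper": -1}])

```text
clock: 26.5
tcp_pos: [605.2, 144.5, 189.8]
orientation: [[-0.997, 0.064, -0.047], [0.079, 0.817, -0.571], [0.002, -0.573, -0.82]]
contact_force: [0.3, -0.2, -2.7]
opening: 0.243
finger_force: 55.0
```

Run:
```python
from h import *
import pickle
s=observe();print(s["tcp_pos"],s["dq"]);c,im=snap("wrist");cv2.imwrite("pics/m6.png",im)
m=hsv(im,(8,60,80),(22,190,255));m[260:]=0;print(cv2.minAreaRect(big(m,1)[0]))
ax,T,d,cap=pickle.load(open("strike.pkl","rb"))
print("tilt err deg",np.degrees(np.arccos(-s["orientation"][:,2]@ax)))
plan(cap+ax*(35+60)-T@d,T,1)
h=s["tcp_pos"]+s["orientation"]@d-cap; print("head rel cap: along",h@ax-35,"lateral",h-(h@ax)*ax)
```

```text
[605.21 144.46 189.84] [ 0.01 -0.06 -0.07 -0.13  0.19  0.  ]
((313.9999694824219, 129.49996948242188), (73.99998474121094, 258.99993896484375), -0.0)
tilt err deg 0.15325425787486513
1 rows t [-0.04 -0.07 -0.02] a [ 0.01 -0.02 -0.01]
head rel cap: along 59.3753486892453 lateral [-0.79  1.19 -0.79]
```

Request:
play_rows(series=[{"tx": -0.04, "ty": -0.07, "tz": 0.7, "ax": 0, "ay": 0, "az": 0, "gripper": -1}, {"tx": 0, "ty": 0, "tz": 0.7, "ax": 0, "ay": 0, "az": 0, "gripper": -1}, {"tx": 0, "ty": 0, "tz": 0.7, "ax": 0, "ay": 0, "az": 0, "gripper": -1}, {"tx": 0, "ty": 0, "tz": 0.7, "ax": 0, "ay": 0, "az": 0, "gripper": -1}, {"tx": 0, "ty": 0, "tz": 0.7, "ax": 0, "ay": 0, "az": 0, "gripper": -1}, {"tx": 0, "ty": 0, "tz": 0.7, "ax": 0, "ay": 0, "az": 0, "gripper": -1}, {"tx": 0, "ty": 0, "tz": 0.1, "ax": 0, "ay": 0, "az": 0, "gripper": -1}, {"tx": 0, "ty": 0, "tz": 0, "ax": 0, "ay": 0, "az": 0, "gripper": -1}])

```text
clock: 27.55
tcp_pos: [601.8, 94.8, 121.5]
orientation: [[-0.997, 0.065, -0.047], [0.08, 0.817, -0.571], [0.001, -0.572, -0.82]]
contact_force: [-5.8, 5.8, 5.2]
opening: 0.244
finger_force: 55.0
```

Run:
```python
from h import *
import pickle
s=observe();print(s["tcp_pos"],s["dq"],s["contact_force"])
ax,T,d,cap=pickle.load(open("strike.pkl","rb"))
h=s["tcp_pos"]+s["orientation"]@d-cap; print("along",h@ax-35,"lateral",h-(h@ax)*ax,"F along",s["contact_force"]@ax,"tilt",np.degrees(np.arccos(-s["orientation"][:,2]@ax)))
c,im=snap("wrist");m=hsv(im,(8,60,80),(22,190,255));m[260:]=0;print(cv2.minAreaRect(big(m,1)[0]))
```

```text
[601.78  94.82 121.48] [ 0.07 -0.08  0.02 -0.11 -0.05 -0.06] [-5.82  5.85  5.22]
along -25.170659528726098 lateral [-0.5  -0.15  0.13] F along 7.360155163016474 tilt 0.18162694041222668
((314.4999694824219, 129.49996948242188), (72.99998474121094, 258.99993896484375), -0.0)
```

Request:
play_rows(series=[{"tx": 0, "ty": 0, "tz": 0.1, "ax": 0, "ay": 0, "az": 0, "gripper": -1}, {"tx": 0, "ty": 0, "tz": 0, "ax": 0, "ay": 0, "az": 0, "gripper": -1}])

```text
clock: 27.85
tcp_pos: [601.7, 94.7, 121.3]
orientation: [[-0.997, 0.066, -0.046], [0.08, 0.818, -0.57], [0.001, -0.572, -0.82]]
contact_force: [-9.4, 9.9, 11.8]
opening: 0.241
finger_force: 55.0
```

The force rose while the TCP stayed put, so the punch is home. Now I retract.

Request:
play_rows(series=[{"tx": 0, "ty": 0, "tz": -0.6, "ax": 0, "ay": 0, "az": 0, "gripper": -1}, {"tx": 0, "ty": 0, "tz": -0.9, "ax": 0, "ay": 0, "az": 0, "gripper": -1}, {"tx": 0, "ty": 0, "tz": -0.9, "ax": 0, "ay": 0, "az": 0, "gripper": -1}, {"tx": 0, "ty": 0, "tz": -0.9, "ax": 0, "ay": 0, "az": 0, "gripper": -1}, {"tx": 0, "ty": 0, "tz": -0.9, "ax": 0, "ay": 0, "az": 0, "gripper": -1}, {"tx": 0, "ty": 0, "tz": -0.3, "ax": 0, "ay": 0, "az": 0, "gripper": -1}, {"tx": 0, "ty": 0, "tz": 0, "ax": 0, "ay": 0, "az": 0, "gripper": -1}])

```text
clock: 28.72
tcp_pos: [606.5, 144.6, 192.8]
orientation: [[-0.997, 0.064, -0.046], [0.079, 0.817, -0.571], [0.001, -0.573, -0.82]]
contact_force: [0.8, 0.0, -2.9]
opening: 0.241
finger_force: 55.0
```

Run:
```python
from h import *
import pickle
g=pickle.load(open("grip.pkl","rb"));s=observe();print(s["tcp_pos"])
plan(g["tcp_pos"]+[0,0,100],g["orientation"],11)
```

```text
[606.5  144.6  192.82]
11 rows t [0.37 0.9  0.01] a [-0.55  0.03  0.09]
```

Request:
play_rows(series=[{"tx": 0.37, "ty": 0.9, "tz": 0.01, "ax": -0.55, "ay": 0.03, "az": 0.09, "gripper": -1}, {"tx": 0.37, "ty": 0.9, "tz": 0.01, "ax": -0.55, "ay": 0.03, "az": 0.09, "gripper": -1}, {"tx": 0.37, "ty": 0.9, "tz": 0.01, "ax": -0.55, "ay": 0.03, "az": 0.09, "gripper": -1}, {"tx": 0.37, "ty": 0.9, "tz": 0.01, "ax": -0.55, "ay": 0.03, "az": 0.09, "gripper": -1}, {"tx": 0.37, "ty": 0.9, "tz": 0.01, "ax": -0.55, "ay": 0.03, "az": 0.09, "gripper": -1}, {"tx": 0.37, "ty": 0.9, "tz": 0.01, "ax": -0.55, "ay": 0.03, "az": 0.09, "gripper": -1}, {"tx": 0.37, "ty": 0.9, "tz": 0.01, "ax": -0.55, "ay": 0.03, "az": 0.09, "gripper": -1}, {"tx": 0.37, "ty": 0.9, "tz": 0.01, "ax": -0.55, "ay": 0.03, "az": 0.09, "gripper": -1}])

```text
clock: 29.72
tcp_pos: [561.3, 279.3, 131.6]
orientation: [[-0.988, 0.152, -0.024], [0.154, 0.974, -0.168], [-0.002, -0.17, -0.985]]
contact_force: [-0.2, 0.8, -3.1]
opening: 0.245
finger_force: 55.0
```

Request:
play_rows(series=[{"tx": 0.37, "ty": 0.9, "tz": 0.01, "ax": -0.55, "ay": 0.03, "az": 0.09, "gripper": -1}, {"tx": 0.37, "ty": 0.9, "tz": 0.01, "ax": -0.55, "ay": 0.03, "az": 0.09, "gripper": -1}, {"tx": 0.37, "ty": 0.9, "tz": 0.01, "ax": -0.55, "ay": 0.03, "az": 0.09, "gripper": -1}, {"tx": 0, "ty": 0, "tz": 0, "ax": 0, "ay": 0, "az": 0, "gripper": -1}, {"tx": 0, "ty": 0, "tz": 0, "ax": 0, "ay": 0, "az": 0, "gripper": -1}, {"tx": 0, "ty": 0, "tz": 0, "ax": 0, "ay": 0, "az": 0, "gripper": -1}, {"tx": 0, "ty": 0, "tz": 0, "ax": 0, "ay": 0, "az": 0, "gripper": -1}])

```text
clock: 30.6
tcp_pos: [549.3, 336.0, 125.9]
orientation: [[-0.983, 0.181, -0.004], [0.181, 0.983, -0.005], [0.003, -0.006, -1.0]]
contact_force: [-0.2, -0.6, -3.4]
opening: 0.24
finger_force: 55.0
```

Run:
```python
from h import *
import pickle
g=pickle.load(open("grip.pkl","rb"));s=observe();print(s["tcp_pos"],s["dq"])
plan(g["tcp_pos"]+[0,0,100],g["orientation"],1)
plan(g["tcp_pos"]+[0,0,4],g["orientation"],6)
c,im=snap("wrist");m=hsv(im,(8,60,80),(22,190,255));m[260:]=0;print(cv2.minAreaRect(big(m,1)[0]))
```

```text
[549.26 336.   125.94] [-0.07 -0.11 -0.    0.13 -0.04 -0.  ]
1 rows t [-0.01  0.01  0.01] a [-0.06 -0.03 -0.  ]
6 rows t [-0.   0.   0.8] a [-0.01 -0.01 -0.  ]
((314.5, 129.5), (259.0, 75.0), 90.0)
```

Position matches the grip pose to within 0.3 mm. I correct the small tilt and lower.

Request:
play_rows(series=[{"tx": 0, "ty": 0, "tz": 0.8, "ax": -0.06, "ay": -0.03, "az": 0, "gripper": -1}, {"tx": 0, "ty": 0, "tz": 0.8, "ax": 0, "ay": 0, "az": 0, "gripper": -1}, {"tx": 0, "ty": 0, "tz": 0.8, "ax": 0, "ay": 0, "az": 0, "gripper": -1}, {"tx": 0, "ty": 0, "tz": 0.8, "ax": 0, "ay": 0, "az": 0, "gripper": -1}, {"tx": 0, "ty": 0, "tz": 0.8, "ax": 0, "ay": 0, "az": 0, "gripper": -1}, {"tx": 0, "ty": 0, "tz": 0.6, "ax": 0, "ay": 0, "az": 0, "gripper": -1}, {"tx": 0, "ty": 0, "tz": 0, "ax": 0, "ay": 0, "az": 0, "gripper": -1}, {"tx": 0, "ty": 0, "tz": 0, "ax": 0, "ay": 0, "az": 0, "gripper": -1}])

```text
clock: 31.65
tcp_pos: [549.5, 336.5, 34.4]
orientation: [[-0.984, 0.181, 0.001], [0.181, 0.984, 0.001], [-0.001, 0.001, -1.0]]
contact_force: [0.3, 1.0, -1.9]
opening: 0.244
finger_force: 55.0
```

Run:
```python
from h import *
import pickle
g=pickle.load(open("grip.pkl","rb"));s=observe();print(s["tcp_pos"],s["contact_force"])
plan(g["tcp_pos"],g["orientation"],1)
```

```text
[549.51 336.52  34.39] [ 0.3   0.98 -1.87]
1 rows t [-0.   -0.02  0.43] a [0.01 0.01 0.  ]
```

Request:
play_rows(series=[{"tx": 0, "ty": -0.02, "tz": 0.2, "ax": 0, "ay": 0, "az": 0, "gripper": -1}, {"tx": 0, "ty": 0, "tz": 0.15, "ax": 0, "ay": 0, "az": 0, "gripper": -1}, {"tx": 0, "ty": 0, "tz": 0.06, "ax": 0, "ay": 0, "az": 0, "gripper": -1}, {"tx": 0, "ty": 0, "tz": 0, "ax": 0, "ay": 0, "az": 0, "gripper": -1}, {"tx": 0, "ty": 0, "tz": 0, "ax": 0, "ay": 0, "az": 0, "gripper": -1}])

```text
clock: 32.28
tcp_pos: [549.2, 336.0, 26.2]
orientation: [[-0.984, 0.181, 0.001], [0.181, 0.984, 0.001], [-0.001, 0.001, -1.0]]
contact_force: [1.1, 0.3, -0.5]
opening: 0.246
finger_force: 55.0
```

Request:
play_rows(series=[{"tx": 0, "ty": 0, "tz": 0, "ax": 0, "ay": 0, "az": 0, "gripper": 0}, {"tx": 0, "ty": 0, "tz": 0, "ax": 0, "ay": 0, "az": 0, "gripper": 0.5}, {"tx": 0, "ty": 0, "tz": 0, "ax": 0, "ay": 0, "az": 0, "gripper": 0.8}, {"tx": 0, "ty": 0, "tz": -0.6, "ax": 0, "ay": 0, "az": 0, "gripper": 0.8}, {"tx": 0, "ty": 0, "tz": -1, "ax": 0, "ay": 0, "az": 0, "gripper": 0.8}, {"tx": 0, "ty": 0, "tz": -1, "ax": 0, "ay": 0, "az": 0, "gripper": 0.8}, {"tx": 0, "ty": 0, "tz": -1, "ax": 0, "ay": 0, "az": 0, "gripper": 0.8}, {"tx": 0, "ty": 0, "tz": -1, "ax": 0, "ay": 0, "az": 0, "gripper": 0.8}])

```text
clock: 33.28
tcp_pos: [549.3, 336.0, 119.9]
orientation: [[-0.984, 0.181, 0.001], [0.181, 0.984, 0.001], [-0.001, 0.002, -1.0]]
contact_force: [1.2, -0.5, 0.6]
opening: 0.9
finger_force: 0.0
```

Request:
play_rows(series=[{"tx": 0.3, "ty": 0, "tz": -1, "ax": 0, "ay": 0, "az": 0, "gripper": 0.8}, {"tx": 0.3, "ty": 0, "tz": -1, "ax": 0, "ay": 0, "az": 0, "gripper": 0.8}, {"tx": 0.3, "ty": 0, "tz": -1, "ax": 0, "ay": 0, "az": 0, "gripper": 0.8}, {"tx": 0.3, "ty": 0, "tz": -1, "ax": 0, "ay": 0, "az": 0, "gripper": 0.8}, {"tx": 0.2, "ty": 0, "tz": -1, "ax": 0, "ay": 0, "az": 0, "gripper": 0.8}, {"tx": 0, "ty": 0, "tz": -1, "ax": 0, "ay": 0, "az": 0, "gripper": 0.8}, {"tx": 0, "ty": 0, "tz": 0, "ax": 0, "ay": 0, "az": 0, "gripper": 0.8}, {"tx": 0, "ty": 0, "tz": 0, "ax": 0, "ay": 0, "az": 0, "gripper": 0.8}])

```text
clock: 34.28
tcp_pos: [521.3, 340.6, 237.2]
orientation: [[-0.983, 0.181, -0.0], [0.181, 0.983, 0.0], [0.0, 0.0, -1.0]]
contact_force: [0.3, -1.0, 0.2]
opening: 0.9
finger_force: 0.0
```

Run:
```python
from h import *
s=observe();c,im=snap("wrist");print(s["tcp_pos"],s["clock"]);cv2.imwrite("pics/m7.png",im)
a=mallet(c,im);print(a)
ct,t=snap("top");t0=cv2.imread("pics/top0.png")
# red cap, case blue, in top view
def ctr(f,r,lo,hi):
    m=hsv(f[r[0]:r[1],r[2]:r[3]],lo,hi);M=cv2.moments(m,True);return M["m10"]/M["m00"]+r[2],M["m01"]/M["m00"]+r[0]
r=(172,200,278,312);print("cap",ctr(t0,r,(0,150,40),(8,255,255)),ctr(t,r,(0,150,40),(8,255,255)))
cs,ims=snap("scene");s0=cv2.imread("pics/scene0.png")
r=(165,200,335,370);print("cap scene",ctr(s0,r,(0,150,60),(8,255,255)),ctr(ims,r,(0,150,60),(8,255,255)))
r=(205,290,275,365);m=ctr(ims,r,(100,130,60),(130,255,255));print("case",onz(cs,m,44))
d=cv2.absdiff(ims,s0).max(2);k=[cv2.boundingRect(q) for q in big((d>60).astype(np.uint8)*255,12) if cv2.contourArea(q)>20];print(k)
```

```text
[521.26 340.56 237.23] 34.275
((315.0413818359375, 247.394775390625), ((315.0, 151.0), (134.0, 26.0), 90.0), array([315.,  84.], dtype=float32), array([590.96, 328.26]), array([448.02, 354.36]), array([569.86, 332.11]), np.float64(-10.350012117790154), np.float64(145.30534761198808))
cap (291.46153846153845, 184.1978021978022) (291.40425531914894, 184.2872340425532)
cap scene (352.1875, 181.625) (352.2758620689655, 181.58620689655172)
case [634.   -67.61  44.  ]
[(166, 277, 61, 54), (290, 0, 52, 18), (337, 67, 17, 27), (342, 25, 29, 16), (159, 302, 14, 19), (174, 293, 14, 18), (166, 298, 14, 18), (181, 289, 14, 17), (188, 284, 14, 18), (195, 280, 14, 17), (202, 276, 14, 17), (135, 37, 14, 9)]
```

Run:
```python
from h import *
cs,im=snap("scene");m=hsv(im,(100,130,60),(130,255,255));q=np.zeros_like(m);q[205:290,275:365]=m[205:290,275:365]
P=[]
for k in big(q,12):
    if cv2.contourArea(k)<8: continue
    M=cv2.moments(k);p=(M["m10"]/M["m00"],M["m01"]/M["m00"]);P.append(onz(cs,p,44)[:2]);print(cv2.contourArea(k),np.array(p),P[-1])
print([pix(cs,[633.6-.0767*x,-56.5-.997*x,44]) for x in(-50.7,0,50.7)])
```

```text
49.5 [309.5  254.71] [ 629.28 -105.69]
47.5 [313.52 249.87] [630.95 -88.94]
43.0 [317.78 245.22] [633.45 -72.04]
42.5 [324.91 235.71] [635.28 -38.16]
42.5 [321.24 240.38] [634.01 -55.19]
34.5 [328.31 231.14] [636.11 -21.35]
32.5 [332.42 226.75] [638.83  -3.85]
32.5 [307.28 262.99] [ 636.03 -128.36]
[array([331.57, 227.13]), array([320.84, 240.7 ]), array([309.38, 255.2 ])]
```

The seven windows match the seated pose, and the cap, the mallet and everything else on the table are where they should be. Handing in.

```bash
python3 -c "
from rig import *
print(sign_off())"
```

```text
the job is handed in; nothing more can be done
None
```

I seated and released the case, drove the punch home with the mallet (it has sprung back up), put the mallet back on its rest within about 1 mm, left the bottles, carton and stamp in place, and handed the job in at about 34 s of the 72 s; no verdict was returned.

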